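Put the spare spools away in their tray and cover it

TASK

Lift the clear dust cover off the spool tray and stand it upright on the bare counter clear of the tray. Then lift each freshly wound spare spool on the hook rack up and off its peg and lay it on its side in the tray by line colour - white in pocket one (one dot, farthest from you), yellow in two, green in three, blue in four - filling from pocket one towards yourself so that you never reach over a loaded spool, and leaving a missing colour's pocket empty. When every spool is in, put the cover back over the tray, fully down on the flange all round, let go, and leave everything else on the counter where it is.

Things in the scene. Friction and masses are not known exactly. Their poses are not given: they have to be found in the camera images.
- spool_white: spare reel spool wound with white line: 53 mm diameter, 40 mm long, 130 g, black skirt (+x end), metal lip (-x end), open bore 26 mm wide right through. Origin at the bore's centre, x along the bore. It hangs by the bore over one of the four rack pegs, origin 122.5 mm above the table; may be absent (None from the start)
- spool_yellow: spare reel spool wound with yellow line: 53 mm diameter, 40 mm long, 130 g, black skirt (+x end), metal lip (-x end), open bore 26 mm wide right through. Origin at the bore's centre, x along the bore. It hangs by the bore over one of the four rack pegs, origin 122.5 mm above the table; may be absent (None from the start)
- spool_green: spare reel spool wound with green line: 53 mm diameter, 40 mm long, 130 g, black skirt (+x end), metal lip (-x end), open bore 26 mm wide right through. Origin at the bore's centre, x along the bore. It hangs by the bore over one of the four rack pegs, origin 122.5 mm above the table; may be absent (None from the start)
- spool_blue: spare reel spool wound with blue line: 53 mm diameter, 40 mm long, 130 g, black skirt (+x end), metal lip (-x end), open bore 26 mm wide right through. Origin at the bore's centre, x along the bore. It hangs by the bore over one of the four rack pegs, origin 122.5 mm above the table; may be absent (None from the start)
- rack: fixed hook rack: wooden bar 354 x 22 mm on two posts (tops 146 mm up), four level steel pegs 7 mm thick, axes 132 mm up, 88 mm apart, pointing along its -x (to the robot), from x = +30 mm to -37 mm, where the end turns up 11 mm above the axis. Origin at table level under the middle of the pegs; y along the bar. To come off, a spool must rise 8 to 18 mm, then go over 57 mm along -x
- peg1 (a point): point on the axis of rack peg 1, 132 mm above the table, at the rack's x = 0; pegs 1 to 4 stand along the rack's -y, 88 mm apart
- peg2 (a point): point on the axis of rack peg 2, 132 mm above the table, at the rack's x = 0; pegs 1 to 4 stand along the rack's -y, 88 mm apart
- peg3 (a point): point on the axis of rack peg 3, 132 mm above the table, at the rack's x = 0; pegs 1 to 4 stand along the rack's -y, 88 mm apart
- peg4 (a point): point on the axis of rack peg 4, 132 mm above the table, at the rack's x = 0; pegs 1 to 4 stand along the rack's -y, 88 mm apart
- tray: fixed tray, origin at table level under its centre: black flange 260 x 144 mm, 6 mm high, with a grey insert 226 x 112 mm, top 18 mm up. A trough 49 mm wide along its x, floor 6 mm up, split by cross walls (22 mm up) into four pockets 51 mm long, 55 mm apart, marked with 1 to 4 white dots; +x points to pocket 1, the farthest. A spool lies bore along x, origin 27 mm above this floor
- pocket1 (a point): centre of the floor of tray pocket 1, 6 mm above the table; axes as the tray's
- pocket2 (a point): centre of the floor of tray pocket 2, 6 mm above the table; axes as the tray's
- pocket3 (a point): centre of the floor of tray pocket 3, 6 mm above the table; axes as the tray's
- pocket4 (a point): centre of the floor of tray pocket 4, 6 mm above the table; axes as the tray's
- cover: clear dust cover, blue edges and grip bar, 320 g: open-bottomed box 244 x 130 mm outside, walls 4 mm, 66 mm high, over the tray at the start. Origin at the centre of its rim plane, x along its length. It fits over the tray, length along length, either end first, 5 mm to spare all round the grey insert, rim on the black flange 6 mm above the table
- grip_bar (a point): centre of the cover's grip bar, 81 mm above the cover's rim: a bar 80 mm long (along the cover's x), 16 mm thick, 30 mm high, standing on the cover's top at 66 mm
- reel: orange surfcasting reel lying on its side, about 150 x 120 x 115 mm; bystander, origin on its underside near the middle
- roller_housing: stainless bail roller housing, 36 x 20 x 16 mm; bystander, origin at the middle of its underside
- washer_a: cream nylon drag washer, 30 mm across, 4 mm thick; bystander, origin at the middle of its underside
- washer_b: cream nylon drag washer, 30 mm across, 4 mm thick; bystander, origin at the middle of its underside
- spool_cap: grey rubber spool cap, 48 mm across, 16 mm high; bystander, origin at the middle of its underside
- nut_wrench: brass rotor nut wrench, 147 mm long, 10 mm high; bystander, origin at the middle of its underside
- oil_bottle: small yellow oil bottle with red cap, 32 mm across, 85 mm high; bystander, origin at the middle of its underside
- screwdriver: screwdriver with red handle, 170 mm long; bystander, origin at the middle of its underside
Not all that is in view belongs to the job. What is shaped like the spool_green but turquoise is not meant.

How it is judged:
By the outcome, as a careful person would: the job done as asked, in the order asked, and still so for the second after the job is handed in, with the robot touching nothing.
Of spool_white, spool_yellow, spool_green, spool_blue only 3 to 4 are there at a start; the rules pass over those that are not, and their reading is None.
At some moment in a run one of cover may be knocked a few centimetres aside while the robot is not near it.
It also fails if it takes over 210 s, if anything falls off the work surface, if the arm or the gripper's body presses on something with over 40 N, if the wrist force passes 120 N, or if a joint passes its speed limit or range.

ROBOT

A 6-joint arm with a two-finger parallel gripper is mounted at the origin on the work surface. World frame = base frame: x ahead of the robot, y to its left, z up, the work surface at z = 0. Lengths are in m, angles in rad, forces in N, time in s.
With the tool pointing down it reaches from about 0.275 to 0.825 m from the base axis. Payload 5.2 kg.
Tool frame: the origin (TCP) lies at the very end of the fingers, on their centre line; the grasp point (between the pads) lies grasp_offset behind it (grasp_offset is the distance from the TCP to the grasp point, in m); z points along the fingers, y is the direction in which the jaws open and shut (so a half turn about z gives the same grasp; the last joint's range is limited). The gripper opens to 93 mm and grips with 3 to 60 N. Pads are 15 mm wide; open, the fingers measure 128 mm over their backs; the gripper's body (75 mm by 188 mm) begins 65 mm behind the grasp point.
Start: joints at [0.965, 0.259, 1.535, -0, 1.348, -0.203], TCP at [0.216, 0.506, 0.219] pointing down, gripper open.
Joint ranges: [-3.14, 3.14], [-0.91, 2.08], [0.19, 2.58], [-1.22, 4.36], [0.22, 2.71], [-3.12, 3.12]. Speed limits (rad/s): [2.57, 2.57, 3.14, 3.14, 3.14, 3.14].

INTERFACE

Orientations are given as [roll, pitch, yaw] about the fixed x, y, z axes, in that order (R = Rz(yaw) Ry(pitch) Rx(roll)).
In Python, from bench import * gives the robot as it stands.
- The arm moves only by the tool drive_tool, never from a script. Its argument "moves" is a list that holds one entry, the list of rows, each a list of 7 numbers: the turn, a rotation vector about the tool's x, y, z in degrees, then the shift along the tool's x, y, z in m, then the closure, from 0 (fully open) to 1 (shut). A call has 1 to 5 rows; each row is the pose to reach, as a shift and turn from the pose commanded when the call began, along the tool's axes at that moment; what a row does not reach only later rows make up. A row lasts 1/10 s, in which the tool goes at most 50 mm and 8.59 degrees, less where a joint would pass 70% of its speed; a pose out of reach is approached as far as the arm can. A call with a gripper value outside its range is refused whole. The fingers move at their own pace and stop on an object; "squeeze" is the grip in N (left out, the last holds). Time passes only in rows, so rows that repeat a pose let the fingers close. It gives the time, the measured TCP pose, the force and the opening at its end, in the units of the state.
- read_state(): the state, without advancing time (a new reading comes with each control period).
- capture(name): name is "scene" or "top" or "wrist"; returns a dict with "color" (400x640x3 uint8, red, green, blue), "z_map" (400x640 float32, m along the optical axis (not along the pixel's ray), 0 where there is no reading), "mtx" (3x3 intrinsics, pixels), "k1" (the pictures are not rectified: a ray, as slopes to the right and down, at radius r is drawn at 1 + k1 r^2 times it, then the intrinsics apply), "position" and "orientation" of the camera in the world; the wrist camera has in their place "tool_from_camera" (4x4, takes a point from camera to tool coordinates, whose origin is the TCP and whose axes are the flange's). Camera axes: x right, y down, z forward; pixel columns grow to the right and rows downward; lengths in m; the calibration is good to about 2 mm. A picture is of the moment at which its call begins: read the wrist's pose just before it.
- close_job(): hands the job in, once; it reports no verdict.
Trained networks look in a picture, given as the dict that the camera call returned (one of the last four; its "shot" number tells which), for a name from the list of things; names that differ only in an ending like _2 or _b are one class to them, and where a whole thing is asked for, a point or a joint stands for the part that bears it (a point fixed in the world has none). Each returns a list of dicts, best first, with "p" (0 to 1); they miss things now and then, are a little off and sometimes report something else, mostly with a low value. They report only what shows in the picture. A call takes as long as a camera call. They do not tell look-alikes from the thing itself.
- masks_of(label, picture): "region" (400x640 bool, what is visible of it) and "uv" ([column, row] in pixels, amid what is visible of it).
The state is a dict: "time_s": time; "qpos": joint angles; "joint_velocities": joint speeds; "effort": joint torques, N m; "position": TCP position; "ee_rot": TCP orientation; "force": force on the tool from outside, world axes, zero at the start; "ft_torque": the same for the moment, N m; "finger_gap": opening from 0.0 (shut) to 1.0 (fully open).
Only numpy, scipy, OpenCV 4.12 (cv2) and the standard library are available. Lean on these libraries where they do the work, as an engineer would, in place of code of your own. Each camera call takes 0.05 s, during which the arm holds its last target.

## Working session

There is one attempt and no reset: what is moved stays moved. The work goes in short steps, Python scripts to look and compute and a tool call to move; the robot and the scene stay as the last step left them, time stands still between calls to the robot, and variables do not carry over. Pictures are saved under pics/ and viewed, and the job is handed in when it is done.

Besides the shell and the picture viewer there is one more tool, called after "Request:" in YAML: its name, and indented under it one key for each argument. drive_tool: Moves the arm, as the interface text tells. Its arguments: {"type":"object","properties":{"moves":{"type":"array","items":{"type":"array","items":{"type":"array","items":{"type":"number"}}}},"squeeze":{"type":"number"}},"required":["moves"]}

```bash
ls; mkdir -p pics; cat > h.py <<'E'
from bench import *
import numpy as np, cv2
from scipy.spatial.transform import Rotation as R
def save(img,name): cv2.imwrite('pics/'+name,cv2.cvtColor(np.ascontiguousarray(img),cv2.COLOR_RGB2BGR))
def camT(p,st=None):
    T=np.eye(4)
    if 'tool_from_camera' in p:
        W=np.eye(4);W[:3,:3]=R.from_euler('xyz',st['ee_rot']).as_matrix();W[:3,3]=st['position']
        return W@np.array(p['tool_from_camera'])
    o=np.array(p['orientation'])
    T[:3,:3]=o if o.shape==(3,3) else R.from_euler('xyz',o).as_matrix()
    T[:3,3]=p['position'];return T
def slopes(p,uv):
    K=np.array(p['mtx']);uv=np.atleast_2d(np.array(uv,float))
    d=np.stack([(uv[:,0]-K[0,2])/K[0,0],(uv[:,1]-K[1,2])/K[1,1]],1)
    s=d.copy()
    for _ in range(20): s=d/(1+p['k1']*(s**2).sum(1,keepdims=True))
    return s
def world(p,uv,st=None,z=None):
    uv=np.atleast_2d(uv);T=camT(p,st);s=slopes(p,uv);r=np.c_[s,np.ones(len(s))]
    if z is None:
        u=np.round(uv).astype(int); d=p['z_map'][u[:,1],u[:,0]]
        return (r*d[:,None])@T[:3,:3].T+T[:3,3]
    w=r@T[:3,:3].T; t=(z-T[2,3])/w[:,2]
    return w*t[:,None]+T[:3,3]
def cloud(p,st=None,mask=None):
    m=p['z_map']>0
    if mask is not None:m&=mask
    v,u=np.nonzero(m);uv=np.c_[u,v]
    return world(p,uv,st),uv
def proj(p,X,st=None):
    T=np.linalg.inv(camT(p,st));X=np.atleast_2d(X)@T[:3,:3].T+T[:3,3]
    s=X[:,:2]/X[:,2:];s=s*(1+p['k1']*(s**2).sum(1,keepdims=True));K=np.array(p['mtx'])
    return np.c_[s[:,0]*K[0,0]+K[0,2],s[:,1]*K[1,1]+K[1,2]]
E
cat > a.py <<'E'
from h import *
st=read_state();print(st)
for n in ['scene','top','wrist']:
    p=capture(n);save(p['color'],n+'0.png')
    print(n,[(k,np.array(p[k]).tolist()) for k in p if k not in('color','z_map')])
E
python3 a.py
```

```text
pics
{'time_s': 0.0, 'qpos': array([ 9.65193509e-01,  2.59332284e-01,  1.53609347e+00, -1.06145825e-05,
        1.34799802e+00, -2.02831792e-01]), 'joint_velocities': array([-1.26242749e-03,  1.51352267e-03,  1.61308249e-03,  1.03373462e-03,
       -2.82107810e-05,  4.88193786e-04]), 'effort': array([ 3.10898049e-04, -4.37295341e+01, -2.84004611e+01,  7.16321776e-02,
        4.12546273e-02, -1.56835408e-04]), 'position': array([0.21525851, 0.50552306, 0.21781931]), 'ee_rot': array([-3.13979698e+00, -3.58732602e-04,  2.73882366e+00]), 'force': array([-0.3735366 , -1.87959267, -0.07737855]), 'ft_torque': array([-0.00044888,  0.0180436 ,  0.0241517 ]), 'finger_gap': 0.9982752645631974}
scene [('mtx', [[415.7299496974503, 0.0, 319.6397969252815], [0.0, 415.7299496974503, 199.55205727884598], [0.0, 0.0, 1.0]]), ('k1', 0.020514003094287244), ('position', [1.2158712727319525, 0.20444110812544808, 1.0553486290975862]), ('orientation', [-2.5203725374726837, -0.006166310317078594, 1.9827135127733642]), ('shot', 1)]
top [('mtx', [[502.7732123519942, 0.0, 315.2412128330311], [0.0, 502.7732123519942, 197.3274096244959], [0.0, 0.0, 1.0]]), ('k1', -0.14522866664446255), ('position', [0.49915794872212144, -0.06982889479212458, 1.6239406733153134]), ('orientation', [-3.085740125937155, 0.021143719370625202, -1.5801425674237932]), ('shot', 2)]
wrist [('mtx', [[325.6403227998982, 0.0, 314.4449067459347], [0.0, 325.6403227998982, 204.19136483954804], [0.0, 0.0, 1.0]]), ('k1', -0.04213488324134847), ('tool_from_camera', [[0.0005317623225353817, -0.9637251699266723, -0.2668960735541778, 0.07382966202964439], [0.9999991809402897, 0.0008231913448647214, -0.0009800381408324801, 0.0008952267769326561], [0.0011641939615365524, -0.26689533380299935, 0.9637248183203563, -0.16628094659151096], [0.0, 0.0, 0.0, 1.0]]), ('shot', 3)]
```

View pics/scene0.png

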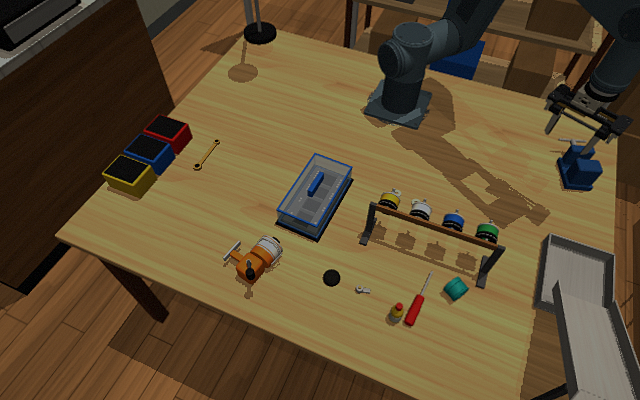

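View pics/top0.png

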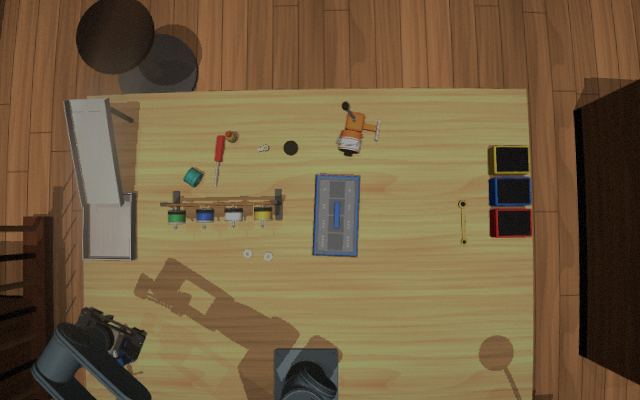

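View pics/wrist0.png

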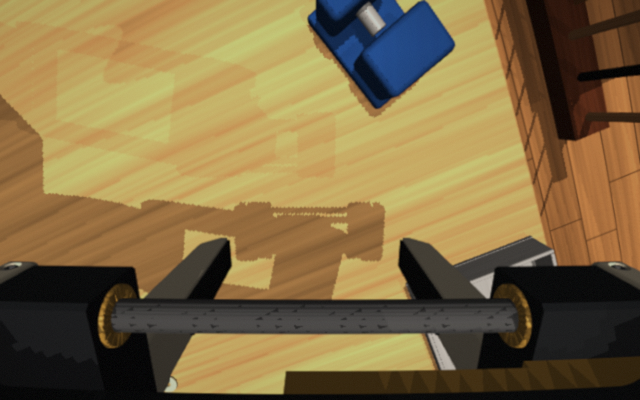

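```bash
cat > a.py <<'E'
from h import *
p=capture('top')
print(camT(p))
for n in ['cover','grip_bar','tray','rack']:
    for m in masks_of(n,p)[:3]:
        ys,xs=np.nonzero(m['region']); X,_=cloud(p,None,m['region'])
        print(n,round(m['p'],2),np.round(m['uv']),xs.min(),xs.max(),ys.min(),ys.max(),np.median(X,0).round(3),world(p,m['uv']).round(3))
for n in ['scene','top']:
  p=capture(n)
  for c in ['white','yellow','green','blue']:
    for m in masks_of('spool_'+c,p)[:3]:
        X,_=cloud(p,None,m['region'])
        print(n,c,round(m['p'],2),np.round(m['uv']),m['region'].sum(),np.median(X,0).round(3))
E
python3 a.py
```

```text
[[-0.00934402 -0.99838601  0.05601834  0.49915795]
 [-0.99973281  0.01051171  0.02058652 -0.06982889]
 [-0.02114214 -0.05581102 -0.99821748  1.62394067]
 [ 0.          0.          0.          1.        ]]
cover 0.82 [336. 215.] 314 359 175 255 [ 0.531 -0.102  0.073] [[ 0.532 -0.102  0.102]]
grip_bar 0.78 [338. 216.] 314 359 175 255 [ 0.531 -0.103  0.073] [[ 0.528 -0.106  0.1  ]]
grip_bar 0.7 [206. 215.] 195 213 208 223 [0.533 0.293 0.144] [[0.532 0.285 0.147]]
grip_bar 0.31 [314. 212.] 313 358 182 255 [ 0.539 -0.035  0.007] [[ 0.541 -0.034  0.006]]
tray 0.55 [316. 193.] 315 316 192 197 [ 0.599 -0.037  0.009] [[ 0.602 -0.038  0.009]]
rack 0.76 [243. 202.] 161 282 189 226 [0.567 0.179 0.127] [[0.57  0.176 0.146]]
rack 0.46 [263. 148.] 257 267 145 151 [0.75  0.131 0.014] [[0.749 0.129 0.023]]
scene white 0.6 [420. 210.] 270 [0.539 0.207 0.144]
scene white 0.27 [452. 223.] 274 [0.538 0.291 0.144]
scene yellow 0.6 [414. 306.] 404 [0.748 0.277 0.022]
scene yellow 0.54 [388. 200.] 318 [0.538 0.122 0.142]
scene green 0.87 [459. 287.] 361 [0.666 0.356 0.047]
scene green 0.57 [488. 232.] 353 [0.533 0.381 0.143]
scene blue 0.71 [455. 223.] 322 [0.537 0.293 0.143]
scene blue 0.56 [338. 211.] 283 [ 0.55  -0.034  0.005]
top white 0.54 [234. 213.] 249 [0.533 0.203 0.145]
top yellow 0.59 [261. 213.] 244 [0.535 0.117 0.146]
top yellow 0.43 [354. 130.] 910 [ 0.794 -0.157  0.062]
top green 0.69 [174. 218.] 259 [0.528 0.378 0.143]
top green 0.49 [193. 181.] 231 [0.656 0.353 0.049]
top blue 0.58 [248. 253.] 60 [0.409 0.186 0.005]
top blue 0.5 [202. 216.] 230 [0.533 0.289 0.144]
top blue 0.23 [176. 216.] 209 [0.53  0.375 0.144]
```

All four spools are on the rack. In the scene picture, from left to right: yellow (388,200), white (420,210), blue (453,222), green (488,232). The turquoise spool lying on the table at (457,288) is the decoy. Next I'll take enlarged crops to confirm this and get the tray and cover geometry.

```bash
cat > a.py <<'E'
from h import *
import bench
print([n for n in dir(bench) if not n.startswith('_')])
print(getattr(bench,'grasp_offset',None))
p=capture('scene'); a=cv2.resize(p['color'][175:310,350:520],None,fx=4,fy=4,interpolation=cv2.INTER_CUBIC);save(a,'c1.png')
p=capture('top'); a=cv2.resize(p['color'][165:265,150:370],None,fx=3.6,fy=3.6,interpolation=cv2.INTER_CUBIC);save(a,'c2.png')
X,uv=cloud(p)
# bar of grip
m=(X[:,2]>0.09)&(abs(X[:,1]+.105)<.08)&(abs(X[:,0]-.53)<.15)
Y=X[m];print(len(Y),Y.mean(0),Y.min(0),Y.max(0)); print(cv2.minAreaRect((Y[:,:2]*1000).astype(np.float32)))
m=(X[:,2]>0.06)&(abs(X[:,1]+.105)<.12)&(abs(X[:,0]-.53)<.2)
print(cv2.minAreaRect((X[m][:,:2]*1000).astype(np.float32)))
m=(X[:,2]>0.10)&(X[:,2]<.2)&(abs(X[:,1]-.25)<.25)&(abs(X[:,0]-.53)<.1)
Y=X[m]
for z0,z1 in((.135,.16),):
    Z=Y[(Y[:,2]>z0)&(Y[:,2]<z1)&(Y[:,0]>.55)]; print(len(Z),np.polyfit(Z[:,1],Z[:,0],1),Z.min(0),Z.max(0))
E
python3 a.py
```

```text
['PlanningError', 'capture', 'close_job', 'grasp_offset', 'masks_of', 'read_state']
0.0188
139 [ 0.53116766 -0.10264099  0.10264871] [ 0.49404327 -0.11027607  0.09408829] [ 0.57009019 -0.0943161   0.10989634]
((532.0565185546875, -102.33247375488281), (15.2477445602417, 76.03274536132812), 89.19987487792969)
((531.4050903320312, -102.90705108642578), (131.4599151611328, 245.92201232910156), 87.21105194091797)
451 [-0.0028875   0.56439689] [0.55001352 0.07403507 0.13501124] [0.57587894 0.42829789 0.15645322]
```

Request:
drive_tool:
  moves:
    - [[0,0,0,0,0,-0.04,0],[0,0,0,0,0,-0.06,0]]

```text
time_s: 1.2
position: [0.2159, 0.5064, 0.2808]
ee_rot: [3.14, 0.0, 2.739]
force: [0.4, -0.9, 1.0]
finger_gap: 1.0
```

View crops.

View pics/c1.png

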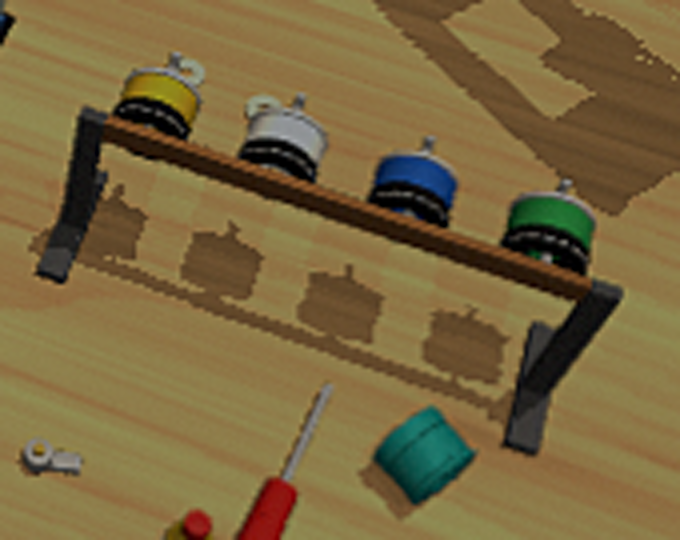

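View pics/c2.png

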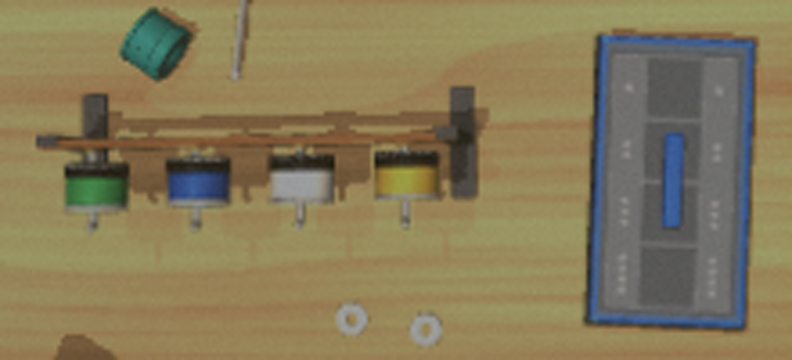

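```bash
cat > go.py <<'E'
# usage: go.py x y z yawdeg  -> tool-frame delta from measured pose (tool pointing down)
from h import *
import sys
def d(x,y,z,yaw):
    st=read_state();W=R.from_euler('xyz',st['ee_rot'])
    T=R.from_euler('xyz',[np.pi,0,np.radians(yaw)])
    print('rot',np.degrees((W.inv()*T).as_rotvec()).round(2),'shift',W.inv().apply(np.array([x,y,z])-st['position']).round(4),'q',st['qpos'].round(2))
if __name__=='__main__':
    d(*map(float,sys.argv[1:5]))
E
python3 go.py 0.38 0.16 0.30 180; python3 go.py 0.44 -0.103 0.28 180
```

```text
rot [  0.1    0.04 -23.08] shift [-0.2868 -0.2543 -0.0196] q [ 0.97  0.22  1.43  0.    1.49 -0.2 ]
rot [  0.1    0.04 -23.08] shift [-4.451e-01 -4.728e-01  1.000e-04] q [ 0.97  0.22  1.43  0.    1.49 -0.2 ]
```

The crops confirm it: the rack holds green, blue, white and yellow from +y to −y. The turquoise one lying on the table is not meant. The one-dot pocket is the far one. Now I'll go closer with the wrist camera.

Request:
drive_tool:
  moves:
    - [[0,0,-8,-0.04,-0.035,-0.01,0],[0,0,-16,-0.08,-0.07,-0.02,0],[0,0,-23,-0.12,-0.105,-0.02,0],[0,0,-23,-0.16,-0.14,-0.02,0],[0,0,-23,-0.2,-0.175,-0.02,0]]

```text
time_s: 1.7
position: [0.321, 0.2865, 0.299]
ee_rot: [3.141, 0.001, 3.142]
force: [0.3, -0.3, -0.1]
finger_gap: 1.004
```

```bash
python3 go.py 0.40 0.25 0.30 180;python3 go.py 0.38 0.16 0.30 180; python3 go.py 0.44 -0.103 0.28 180
```

```text
rot [ 0.02  0.06 -0.  ] shift [-0.079  -0.0365 -0.001 ] q [ 0.47 -0.01  1.65 -0.    1.5  -1.1 ]
rot [ 0.02  0.06 -0.  ] shift [-0.059  -0.1265 -0.001 ] q [ 0.47 -0.01  1.65 -0.    1.5  -1.1 ]
rot [ 0.02  0.06 -0.  ] shift [-0.119  -0.3895  0.0189] q [ 0.47 -0.01  1.65 -0.    1.5  -1.1 ]
```

Request:
drive_tool:
  moves:
    - [[0,0,0,-0.04,-0.02,0,0],[0,0,0,-0.08,-0.036,0,0],[0,0,0,-0.08,-0.036,0,0],[0,0,0,-0.08,-0.036,0,0]]

```text
time_s: 2.1
position: [0.401, 0.2514, 0.2982]
ee_rot: [-3.141, -0.001, 3.138]
force: [-0.6, -0.1, 0.2]
finger_gap: 0.997
```

```bash
cat > a.py <<'E'
from h import *
st=read_state();p=capture('wrist');save(p['color'],'w1.png');print(st['position'],st['ee_rot'])
X,uv=cloud(p,st);np.savez('w1.npz',X=X,uv=uv)
m=(X[:,2]>0.06)&(X[:,2]<.17)&(X[:,0]>.45)&(X[:,0]<.62)&(X[:,1]<.48)
for yc in(.38,.29,.205,.12):
    k=m&(abs(X[:,1]-yc)<.04); Z=X[k]
    print(yc,len(Z))
    for x0 in np.arange(.48,.58,.008):
        s=Z[abs(Z[:,0]-x0)<.004]
        if len(s)>5: print('  x%.3f'%x0,len(s),s[:,1].min().round(3),s[:,1].max().round(3),s[:,2].max().round(3))
Z=X[(X[:,2]>.137)&(X[:,2]<.155)&(X[:,0]>.555)&(X[:,0]<.6)];print(np.polyfit(Z[:,1],Z[:,0],1),Z.min(0),Z.max(0))
E
python3 a.py
```

```text
[0.40097591 0.25139664 0.29821016] [-3.14146630e+00 -1.22852347e-03  3.13793537e+00]
0.38 124
  x0.520 37 0.358 0.362 0.137
  x0.528 62 0.358 0.364 0.14
  x0.536 22 0.357 0.36 0.131
0.29 1203
  x0.496 37 0.293 0.299 0.145
  x0.504 35 0.293 0.3 0.136
  x0.512 739 0.27 0.323 0.151
  x0.520 309 0.271 0.321 0.15
  x0.528 76 0.271 0.322 0.144
  x0.536 6 0.271 0.322 0.13
0.205 1144
  x0.496 36 0.205 0.212 0.143
  x0.504 33 0.205 0.212 0.137
  x0.512 678 0.182 0.235 0.151
  x0.520 302 0.183 0.235 0.151
  x0.528 89 0.183 0.234 0.144
  x0.536 6 0.183 0.234 0.13
0.12 150
  x0.520 69 0.141 0.147 0.141
  x0.528 62 0.139 0.147 0.142
  x0.536 12 0.146 0.147 0.131Traceback (most recent call last):
  File "a.py", line 11, in <module>
    Z=X[(X[:,2]>.137)&(X[:,2]<.155)&(X[:,0]>.555)&(X[:,0]<.6)];print(np.polyfit(Z[:,1],Z[:,0],1),Z.min(0),Z.max(0))
                                                                     ~~~~~~~~~~^^^^^^^^^^^^^^^^^
    raise TypeError("expected non-empty vector for x")
TypeError: expected non-empty vector for x
```

View pics/w1.png

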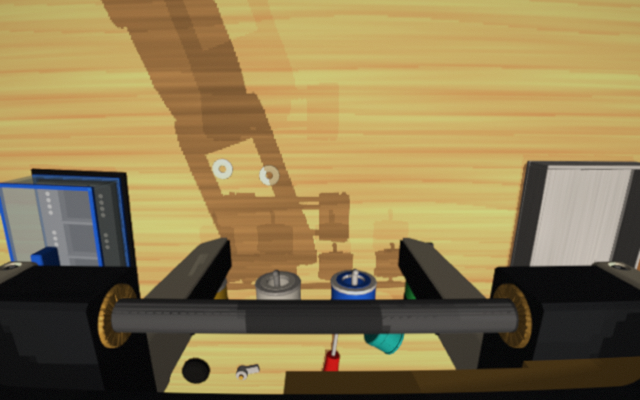

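```bash
python3 go.py 0.41 -0.1 0.28 180
```

```text
rot [ 0.   -0.07 -0.12] shift [-0.0106 -0.3519  0.0183] q [ 0.33  0.07  1.57  0.    1.5  -1.24]
```

Request:
drive_tool:
  moves:
    - [[0,0,0,0,-0.05,0,0],[0,0,0,0,-0.1,0,0],[0,0,0,0,-0.15,0,0],[0,0,0,0,-0.2,0,0],[0,0,0,0,-0.24,0,0]]

```text
time_s: 2.65
position: [0.3991, 0.0113, 0.2989]
ee_rot: [-3.141, 0.001, -3.141]
force: [0.6, 0.3, 0.1]
finger_gap: 0.997
```

Request:
drive_tool:
  moves:
    - [[0,0,0,0,-0.04,0,0],[0,0,0,0,-0.08,0,0],[0,0,0,0,-0.11,0,0],[0,0,0,0,-0.11,0,0],[0,0,0,0,-0.11,0,0]]

```text
time_s: 3.15
position: [0.3998, -0.0971, 0.2986]
ee_rot: [3.141, -0.0, 3.14]
force: [-0.2, 0.4, -0.1]
finger_gap: 1.001
```

```bash
cat > a.py <<'E'
from h import *
st=read_state();p=capture('wrist');save(p['color'],'w2.png');print(st['position'],st['ee_rot'])
X,uv=cloud(p,st);np.savez('w2.npz',X=X,uv=uv,c=p['color'])
k=(abs(X[:,0]-.53)<.16)&(abs(X[:,1]+.1)<.1)
for z0,z1 in((.09,.12),(.06,.08),(.003,.009)):
    Z=X[k&(X[:,2]>z0)&(X[:,2]<z1)];
    if len(Z)>5:print(z0,len(Z),Z.mean(0),Z.min(0),Z.max(0),cv2.minAreaRect((Z[:,:2]*1000).astype(np.float32)))
E
python3 a.py
```

```text
[ 0.39976758 -0.09705508  0.29863578] [ 3.14086588e+00 -1.85032765e-05  3.14003667e+00]
0.09 587 [ 0.51821281 -0.100468    0.10159474] [ 0.49107938 -0.10998978  0.09074034] [ 0.55141703 -0.09223004  0.10489421] ((521.3470458984375, -100.52584838867188), (15.98939037322998, 61.01380920410156), 87.12428283691406)
0.06 12547 [ 0.49934202 -0.09964796  0.07232089] [ 0.4063657  -0.17237559  0.06009868] [ 0.65604703 -0.02977302  0.07997228] ((531.6947631835938, -101.0274887084961), (131.7245635986328, 245.74217224121094), 87.31758880615234)
0.003 645 [ 0.40629379 -0.0964367   0.00615846] [ 0.37599048 -0.19801277  0.00301585] [ 0.50550427 -0.02286268  0.0089826 ] ((413.16143798828125, -128.54217529296875), (108.38035583496094, 193.47750854492188), 27.130958557128906)
```

View pics/w2.png

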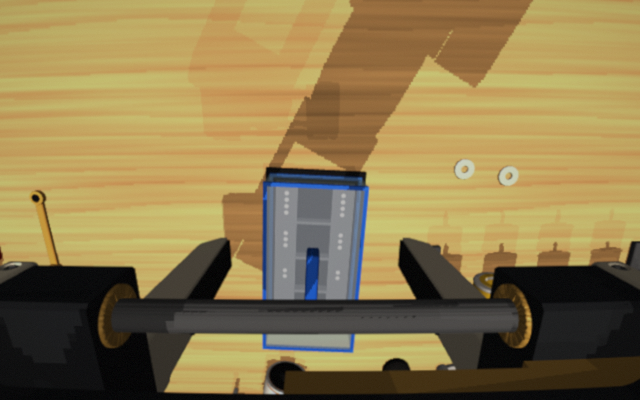

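The cover centre is about (0.532, −0.101) with a yaw of about −2.8°. The bar top is at 0.103, which matches the given heights. I'll go to the grip bar.

```bash
python3 go.py 0.532 -0.101 0.078 177.2
```

```text
rot [0.04 0.   2.78] shift [-0.1321 -0.0045  0.2207] q [-0.51 -0.05  1.69  0.    1.5  -2.08]
```

Request:
drive_tool:
  moves:
    - [[0,0,2.8,-0.045,-0.0015,0.03,0],[0,0,2.8,-0.09,-0.003,0.06,0],[0,0,2.8,-0.132,-0.0045,0.1,0],[0,0,2.8,-0.132,-0.0045,0.14,0],[0,0,2.8,-0.132,-0.0045,0.14,0]]

```text
time_s: 3.7
position: [0.5295, -0.0987, 0.1524]
ee_rot: [3.137, -0.011, 3.095]
force: [-1.2, 0.6, -1.7]
finger_gap: 1.0
```

```bash
python3 go.py 0.532 -0.101 0.078 177.2; cat > a.py <<'E'
from h import *
st=read_state();p=capture('wrist');save(p['color'],'w3.png')
E
python3 a.py
```

```text
rot [ 0.26 -0.63  0.12] shift [-0.0034 -0.0025  0.0744] q [-0.39  0.3   1.65  0.    1.2  -1.92]
```

View pics/w3.png

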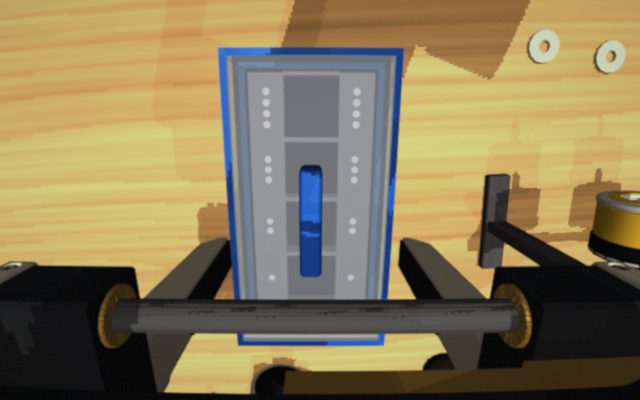

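The bar is midway between the fingers at column 311. I'll go down and grip it.

Request:
drive_tool:
  moves:
    - [[0,0,0,0,-0.001,0.03,0],[0,0,0,0,-0.001,0.055,0],[0,0,0,0,-0.001,0.072,0],[0,0,0,0,-0.001,0.072,0],[0,0,0,0,-0.001,0.072,0.5]]
  squeeze: 30

```text
time_s: 4.25
position: [0.5329, -0.1035, 0.0891]
ee_rot: [-3.141, 0.003, 3.092]
force: [0.2, -0.0, -0.2]
finger_gap: 0.952
```

Request:
drive_tool:
  moves:
    - [[0,0,0,0,0,0,1],[0,0,0,0,0,0,1],[0,0,0,0,0,0,1],[0,0,0,0,0,0,1],[0,0,0,0,0,0,1]]
  squeeze: 30

```text
time_s: 4.75
position: [0.5321, -0.1038, 0.0868]
ee_rot: [-3.142, 0.0, 3.091]
force: [0.0, 0.0, 0.5]
finger_gap: 0.533
```

The fingers are 9 mm too high, because the commanded pose differed from the measured one. I'll lower them while they are still wide apart.

Request:
drive_tool:
  moves:
    - [[0,0,0,0,0.0025,0.005,0.6],[0,0,0,0,0.0025,0.0095,0.6],[0,0,0,0,0.0025,0.0095,0.6],[0,0,0,0,0.0025,0.0095,1],[0,0,0,0,0.0025,0.0095,1]]
  squeeze: 30

```text
time_s: 5.25
position: [0.5322, -0.1012, 0.0771]
ee_rot: [3.142, -0.0, 3.091]
force: [-0.3, 0.3, 0.0]
finger_gap: 0.275
```

Request:
drive_tool:
  moves:
    - [[0,0,0,0,0,0,1],[0,0,0,0,0,0,1],[0,0,0,0,0,0,1],[0,0,0,0,0,0,1],[0,0,0,0,0,0,1]]
  squeeze: 30

```text
time_s: 5.75
position: [0.5323, -0.1014, 0.0772]
ee_rot: [-3.141, 0.0, 3.091]
force: [-0.1, -0.4, 0.8]
finger_gap: 0.169
```

The gap is 16 mm, so the bar is gripped. I'll lift.

Request:
drive_tool:
  moves:
    - [[0,0,0,0,0,0,1],[0,0,0,0,0,-0.01,1],[0,0,0,0,0,-0.025,1],[0,0,0,0,0,-0.045,1],[0,0,0,0,0,-0.065,1]]
  squeeze: 35

```text
time_s: 6.25
position: [0.5314, -0.1007, 0.1426]
ee_rot: [3.141, -0.002, 3.091]
force: [0.2, -0.3, -3.0]
finger_gap: 0.173
```

Request:
drive_tool:
  moves:
    - [[0,0,0,0,0,-0.015,1],[0,0,0,0,0,-0.02,1],[0,0,0,0,-0.015,-0.02,1],[0,0,0,0,-0.04,-0.02,1],[0,0,0,0,-0.065,-0.02,1]]

```text
time_s: 6.75
position: [0.528, -0.167, 0.161]
ee_rot: [3.141, -0.002, 3.092]
force: [1.4, 0.9, -4.0]
finger_gap: 0.168
```

```bash
cat > a.py <<'E'
from h import *
st=read_state();print(st['position'],st['finger_gap'],st['force'])
p=capture('scene');save(p['color'],'s1.png')
p=capture('top');save(p['color'],'t1.png')
m=masks_of('nut_wrench',p)
for q in m[:2]:
    X,_=cloud(p,None,q['region']);print(q['p'],q['uv'],np.percentile(X,[1,50,99],axis=0).round(3))
E
python3 a.py
```

```text
[ 0.52802242 -0.16695598  0.16096152] 0.1683804548108302 [ 1.44655083  0.9158745  -3.98499955]
0.66 [461.9, 221.4] [[ 0.434 -0.524 -0.003]
 [ 0.511 -0.513  0.008]
 [ 0.576 -0.5    0.02 ]]
```

View pics/s1.png

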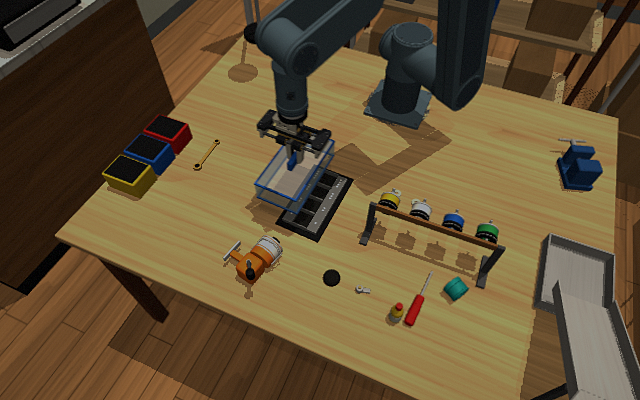

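The cover is held level above the tray's edge, at column 295, row 172 in the scene picture. The counter between the tray and the wrench (y ≈ −0.50) is bare, so I'll set it down around y = −0.325.

Request:
drive_tool:
  moves:
    - [[0,0,0,0,-0.035,0,1],[0,0,0,0,-0.07,0,1],[0,0,0,0,-0.105,0,1],[0,0,0,0,-0.135,0,1],[0,0,0,0,-0.155,0,1]]

```text
time_s: 7.4
position: [0.5204, -0.3225, 0.161]
ee_rot: [3.141, -0.001, 3.09]
force: [0.2, 0.5, -3.6]
finger_gap: 0.171
```

Request:
drive_tool:
  moves:
    - [[0,0,0,0,0,0.02,1],[0,0,0,0,0,0.045,1],[0,0,0,0,0,0.065,1],[0,0,0,0,0,0.075,1],[0,0,0,0,0,0.08,1]]

```text
time_s: 7.9
position: [0.5206, -0.32, 0.0807]
ee_rot: [3.14, -0.002, 3.092]
force: [1.2, 0.1, -2.7]
finger_gap: 0.17
```

Request:
drive_tool:
  moves:
    - [[0,0,0,0,0,0.002,1],[0,0,0,0,0,0.004,1],[0,0,0,0,0,0.006,1],[0,0,0,0,0,0.008,1],[0,0,0,0,0,0.008,1]]

```text
time_s: 8.4
position: [0.5212, -0.3209, 0.0742]
ee_rot: [-3.141, 0.0, 3.091]
force: [0.6, 0.1, -4.8]
finger_gap: 0.169
```

Request:
drive_tool:
  moves:
    - [[0,0,0,0,0,0.002,1],[0,0,0,0,0,0.003,1],[0,0,0,0,0,0.003,1],[0,0,0,0,0,0.003,1]]

```text
time_s: 8.8
position: [0.5212, -0.321, 0.0712]
ee_rot: [-3.141, 0.0, 3.091]
force: [-0.5, 0.1, -3.2]
finger_gap: 0.174
```

Request:
drive_tool:
  moves:
    - [[0,0,0,0,0,0.001,1],[0,0,0,0,0,0.0015,1],[0,0,0,0,0,0.0015,1]]

```text
time_s: 9.1
position: [0.5212, -0.321, 0.0712]
ee_rot: [-3.141, 0.001, 3.091]
force: [-3.8, 1.6, 7.8]
finger_gap: 0.17
```

Contact: the force changed sign and is now upward. I'll open the fingers and go up.

Request:
drive_tool:
  moves:
    - [[0,0,0,0,0,0,0.4],[0,0,0,0,0,0,0.4],[0,0,0,0,0,0,0.4],[0,0,0,0,0,0,0.4],[0,0,0,0,0,0,0.4]]

```text
time_s: 9.6
position: [0.5212, -0.321, 0.0695]
ee_rot: [3.142, -0.0, 3.091]
force: [-0.1, -0.6, -0.4]
finger_gap: 0.548
```

Request:
drive_tool:
  moves:
    - [[0,0,0,0,0,-0.02,0.3],[0,0,0,0,0,-0.06,0.25],[0,0,0,0,0,-0.1,0.25],[0,0,0,0,0,-0.15,0.25],[0,0,0,0,0,-0.2,0.25]]

```text
time_s: 10.1
position: [0.5208, -0.3206, 0.2711]
ee_rot: [3.141, -0.001, 3.091]
force: [1.1, -0.5, -0.6]
finger_gap: 0.753
```

```bash
python3 go.py 0.36 -0.1 0.30 177.2
```

```text
rot [ 0.03 -0.04 -0.08] shift [ 0.1717  0.2122 -0.0287] q [-0.73  0.34  1.29  0.    1.51 -2.25]
```

Request:
drive_tool:
  moves:
    - [[0,0,0,0.035,0.042,-0.006,0.25],[0,0,0,0.07,0.085,-0.012,0.25],[0,0,0,0.105,0.127,-0.018,0.25],[0,0,0,0.14,0.17,-0.025,0.25],[0,0,0,0.17,0.212,-0.029,0.25]]

```text
time_s: 10.6
position: [0.3735, -0.1186, 0.2967]
ee_rot: [-3.141, 0.001, 3.091]
force: [0.0, 1.6, -0.0]
finger_gap: 0.748
```

Request:
drive_tool:
  moves:
    - [[0,0,0,0,0,0,0.25],[0,0,0,0,0,0,0.25]]

```text
time_s: 10.8
position: [0.3749, -0.1197, 0.2972]
ee_rot: [-3.14, 0.002, 3.093]
force: [0.9, -0.1, 0.1]
finger_gap: 0.753
```

```bash
cat > a.py <<'E'
from h import *
st=read_state();p=capture('wrist');save(p['color'],'w4.png');print(st['position'],st['ee_rot'])
X,uv=cloud(p,st);np.savez('w4.npz',X=X,uv=uv,c=p['color'],z=p['z_map'])
k=(abs(X[:,0]-.53)<.16)&(abs(X[:,1]+.1)<.1)
for z0,z1 in((.0195,.03),(.014,.0195),(.003,.01)):
    Z=X[k&(X[:,2]>z0)&(X[:,2]<z1)];
    if len(Z)>5:print(z0,len(Z),Z.mean(0),Z.min(0),Z.max(0),cv2.minAreaRect((Z[:,:2]*1000).astype(np.float32)))
t=capture('top');save(cv2.resize(t['color'][150:280,290:450],None,fx=4.5,fy=4.5),'t2.png')
save(cv2.resize(p['color'][100:,180:440],None,fx=2,fy=2,interpolation=cv2.INTER_CUBIC),'w4c.png')
E
python3 a.py
```

```text
[ 0.37494288 -0.11965918  0.29722564] [-3.14001811e+00  2.23204299e-03  3.09266967e+00]
0.0195 744 [ 0.50167201 -0.10422751  0.02096685] [ 0.41738159 -0.15646403  0.01950023] [ 0.64493589 -0.04227839  0.02446628] ((531.4517211914062, -101.21853637695312), (110.47793579101562, 226.51072692871094), 87.32093048095703)
0.014 3984 [ 0.49397357 -0.09816823  0.01816661] [ 0.41616113 -0.15824598  0.01403027] [ 0.58049089 -0.04032606  0.01949981] ((498.2024841308594, -99.28146362304688), (112.598876953125, 159.9687042236328), 87.19824981689453)
0.003 6199 [ 0.48843707 -0.1003285   0.00659958] [ 0.39264616 -0.19963747  0.00301508] [ 0.67233823 -0.02358017  0.00996477] ((532.06640625, -112.18791198730469), (166.73541259765625, 279.593505859375), 87.08104705810547)
```

View pics/w4.png

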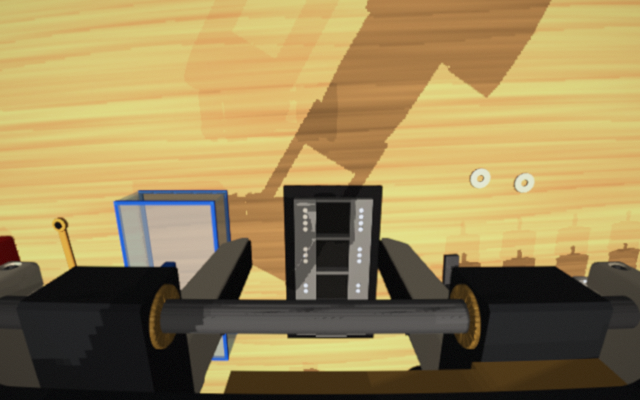

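View pics/t2.png

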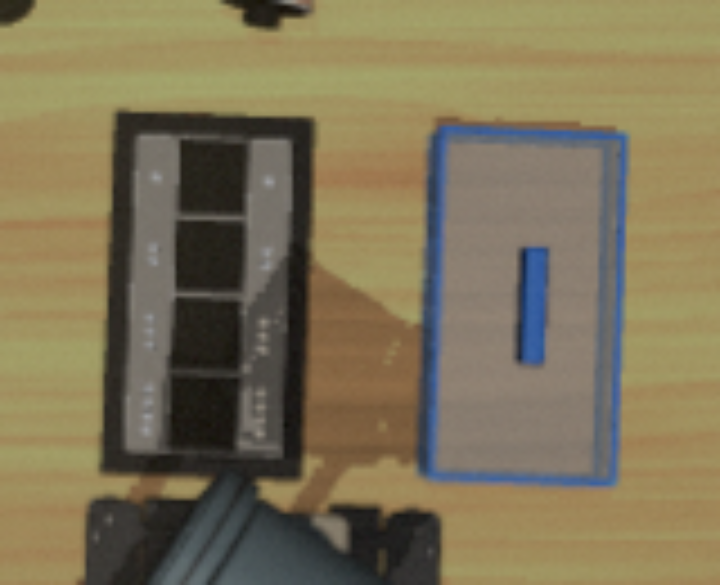

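The tray centre measures (0.5315, −0.1012) with a yaw of −2.7°; the insert's 226×110 mm box matches the given size. The cover stands clear of it. Next is the white spool at (0.526, 0.2085).

```bash
python3 go.py 0.526 0.2085 0.23 180
```

```text
rot [-0.04  0.04 -2.89] shift [-0.1336  0.3365  0.0665] q [-0.6  -0.08  1.72 -0.    1.5  -2.12]
```

Request:
drive_tool:
  moves:
    - [[0,0,-2.9,-0.02,0.045,0,0.25],[0,0,-2.9,-0.04,0.09,0,0.25],[0,0,-2.9,-0.06,0.135,0,0.25],[0,0,-2.9,-0.075,0.18,0,0.25],[0,0,-2.9,-0.09,0.225,0,0.25]]

```text
time_s: 11.4
position: [0.4781, 0.1012, 0.2955]
ee_rot: [-3.141, -0.001, 3.141]
force: [0.4, -0.6, -0.0]
finger_gap: 0.747
```

```bash
python3 go.py 0.526 0.2085 0.23 180
```

```text
rot [-0.02 -0.07 -0.06] shift [-0.0479  0.1073  0.0654] q [-0.02  0.1   1.54 -0.    1.5  -1.59]
```

Request:
drive_tool:
  moves:
    - [[0,0,0,-0.016,0.035,0.02,0.25],[0,0,0,-0.032,0.07,0.045,0.25],[0,0,0,-0.048,0.107,0.065,0.25],[0,0,0,-0.048,0.107,0.065,0.25],[0,0,0,-0.048,0.107,0.065,0.25]]

```text
time_s: 11.9
position: [0.5246, 0.2071, 0.2293]
ee_rot: [-3.14, -0.004, -3.14]
force: [-0.1, -0.5, 0.1]
finger_gap: 0.75
```

```bash
python3 go.py 0.526 0.2085 0.1125 180; cat > a.py <<'E'
from h import *
import sys
st=read_state();p=capture('wrist');save(p['color'],sys.argv[1]+'.png');print(st['position'],st['ee_rot'])
X,uv=cloud(p,st)
k=(X[:,2]>.11)&(X[:,2]<.16)&(X[:,0]>.45)&(X[:,0]<.56)
Z=X[k]
yc=float(sys.argv[2])
Z=Z[abs(Z[:,1]-yc)<.04]
for x0 in np.arange(.47,.56,.006):
    s=Z[abs(Z[:,0]-x0)<.003]
    if len(s)>5: print('  x%.3f'%x0,len(s),s[:,1].min().round(3),s[:,1].max().round(3),s[:,2].max().round(3))
E
python3 a.py w5 0.2085
```

```text
rot [-0.07 -0.21  0.08] shift [-0.0018  0.0015  0.1168] q [ 0.18  0.28  1.48 -0.    1.39 -1.39]
[0.52461692 0.20709344 0.22933787] [-3.14038067 -0.0037264  -3.14028105]
  x0.494 46 0.205 0.211 0.145
  x0.500 44 0.205 0.211 0.144
  x0.506 59 0.205 0.211 0.137
  x0.512 512 0.183 0.234 0.15
  x0.518 504 0.182 0.235 0.151
  x0.524 421 0.183 0.233 0.15
  x0.530 423 0.183 0.234 0.15
  x0.536 409 0.183 0.234 0.151
  x0.542 454 0.183 0.235 0.152
  x0.548 427 0.183 0.235 0.151
  x0.554 174 0.182 0.235 0.151
  x0.560 13 0.202 0.216 0.14
```

View pics/w5.png

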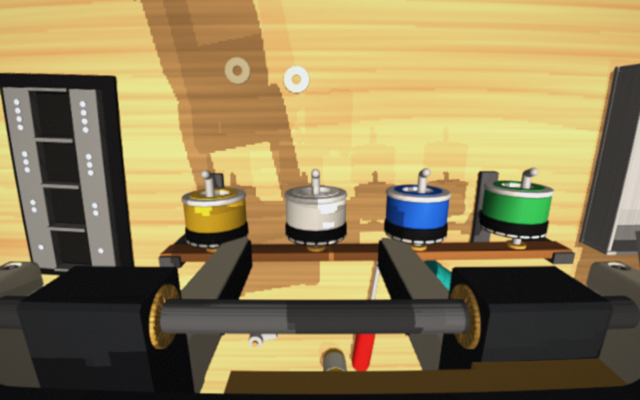

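The white spool spans x 0.511–0.555, y centre 0.2088, top 0.151. I'll go down over x = 0.531.

Request:
drive_tool:
  moves:
    - [[0,0,0,-0.006,0.0015,0.02,0.25],[0,0,0,-0.006,0.0015,0.05,0.25],[0,0,0,-0.006,0.0015,0.08,0.25],[0,0,0,-0.006,0.0015,0.1,0.25],[0,0,0,-0.006,0.0015,0.115,0.25]]

```text
time_s: 12.45
position: [0.5304, 0.2068, 0.1161]
ee_rot: [-3.141, 0.0, 3.14]
force: [0.3, -0.2, -0.3]
finger_gap: 0.748
```

Request:
drive_tool:
  moves:
    - [[0,0,0,0,0,0,0.25],[0,0,0,0,0,0,0.25],[0,0,0,0,0,0,0.6],[0,0,0,0,0,0,0.6],[0,0,0,0,0,0,0.6]]
  squeeze: 20

```text
time_s: 12.95
position: [0.5308, 0.2087, 0.1176]
ee_rot: [3.141, 0.002, -3.141]
force: [-0.7, -1.3, 2.9]
finger_gap: 0.566
```

The fingertips are only 5 mm below the axis. I'll regrip 5 mm lower.

Request:
drive_tool:
  moves:
    - [[0,0,0,0,0,0,0.3],[0,0,0,0,0,0.003,0.3],[0,0,0,0,0,0.006,0.3],[0,0,0,0,0,0.006,0.3],[0,0,0,0,0,0.006,0.6]]

```text
time_s: 13.45
position: [0.5298, 0.2087, 0.1101]
ee_rot: [-3.141, -0.001, -3.141]
force: [-0.3, 0.5, -0.1]
finger_gap: 0.651
```

Request:
drive_tool:
  moves:
    - [[0,0,0,0,0,0,0.6],[0,0,0,0,0,0,0.6],[0,0,0,0,0,0,0.6],[0,0,0,0,0,0,0.6]]

```text
time_s: 13.85
position: [0.53, 0.2087, 0.1104]
ee_rot: [-3.142, -0.0, -3.141]
force: [-0.1, -0.2, -0.4]
finger_gap: 0.572
```

Gripped at 53 mm. I'll lift 13 mm and look.

Request:
drive_tool:
  moves:
    - [[0,0,0,0,0,-0.004,0.7],[0,0,0,0,0,-0.008,0.7],[0,0,0,0,0,-0.013,0.7],[0,0,0,0,0,-0.013,0.7],[0,0,0,0,0,-0.013,0.7]]

```text
time_s: 14.35
position: [0.5302, 0.2087, 0.1238]
ee_rot: [3.141, 0.001, -3.141]
force: [0.3, -0.7, -1.4]
finger_gap: 0.57
```

```bash
cat > b.py <<'E'
from h import *
import sys
st=read_state();print(st['position'],st['finger_gap'],st['force'])
p=capture('wrist');save(p['color'],sys.argv[1]+'.png')
E
python3 b.py w6
```

```text
[0.5302105  0.20873599 0.12378449] 0.5702977293099112 [ 0.2578806  -0.72535024 -1.38562814]
```

View pics/w6.png

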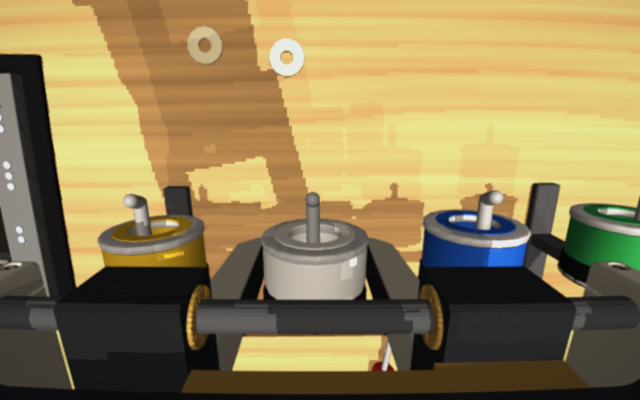

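The wrist now carries 1.4 N, which is the spool's weight, and the bore has risen against the peg. I'll pull it towards the robot.

Request:
drive_tool:
  moves:
    - [[0,0,0,0.01,0,0,0.7],[0,0,0,0.025,0,0,0.7],[0,0,0,0.045,0,0,0.7],[0,0,0,0.065,0,0,0.7],[0,0,0,0.08,0,0,0.7]]

```text
time_s: 14.9
position: [0.4477, 0.2086, 0.1231]
ee_rot: [-3.141, -0.002, -3.141]
force: [0.6, 0.5, -1.7]
finger_gap: 0.569
```

Request:
drive_tool:
  moves:
    - [[0,0,0,0,0,-0.01,0.7],[0,0,0,0,0,-0.035,0.7],[0,0,0,0,0,-0.065,0.7],[0,0,0,0,0,-0.075,0.7]]

```text
time_s: 15.3
position: [0.4523, 0.2091, 0.2021]
ee_rot: [3.14, 0.006, -3.141]
force: [0.7, 0.1, -1.7]
finger_gap: 0.57
```

```bash
python3 b.py w7; python3 go.py 0.45 0.0 0.20 177.3; python3 go.py 0.613 -0.1052 0.10 177.3
```

```text
[0.45232226 0.20908402 0.20207014] 0.5699613198633235 [ 0.67153216  0.12062389 -1.73939674]
rot [0.09 0.39 2.72] shift [ 0.0026 -0.2091  0.002 ] q [ 0.21  0.17  1.69 -0.    1.28 -1.36]
rot [0.09 0.39 2.72] shift [-0.1597 -0.3145  0.1029] q [ 0.21  0.17  1.69 -0.    1.28 -1.36]
```

View pics/w7.png

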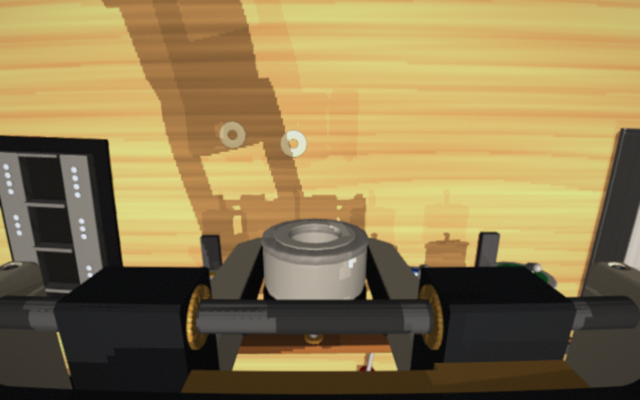

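The white spool is off its peg and level. Carrying it to pocket 1.

Request:
drive_tool:
  moves:
    - [[0,0,2.7,0,-0.03,0,0.7],[0,0,2.7,0,-0.07,0,0.7],[0,0,2.7,-0.02,-0.11,0,0.7],[0,0,2.7,-0.04,-0.15,0,0.7],[0,0,2.7,-0.06,-0.19,0,0.7]]

```text
time_s: 15.85
position: [0.5103, 0.0171, 0.1976]
ee_rot: [3.141, -0.001, 3.095]
force: [0.3, 0.8, -1.4]
finger_gap: 0.57
```

Request:
drive_tool:
  moves:
    - [[0,0,0,-0.025,-0.03,0,0.7],[0,0,0,-0.05,-0.06,0.01,0.7],[0,0,0,-0.075,-0.09,0.03,0.7],[0,0,0,-0.095,-0.115,0.05,0.7],[0,0,0,-0.095,-0.115,0.07,0.7]]

```text
time_s: 16.35
position: [0.6016, -0.1048, 0.126]
ee_rot: [-3.14, 0.001, 3.091]
force: [-0.9, -0.0, -2.0]
finger_gap: 0.567
```

Request:
drive_tool:
  moves:
    - [[0,0,0,0,0,0,0.7],[0,0,0,0,0,0,0.7]]

```text
time_s: 16.55
position: [0.5989, -0.1002, 0.1275]
ee_rot: [3.141, -0.003, 3.095]
force: [0.0, -0.4, -2.2]
finger_gap: 0.569
```

```bash
python3 b.py w8; python3 go.py 0.612 -0.1052 0.065 177.3
```

```text
[ 0.59885927 -0.10024458  0.1274639 ] 0.5693175785282475 [ 0.00657342 -0.36562066 -2.23607677]
rot [ 0.01 -0.02  0.04] shift [-0.0127 -0.0044  0.0636] q [-0.35  0.43  1.51  0.    1.2  -1.87]
```

View pics/w8.png

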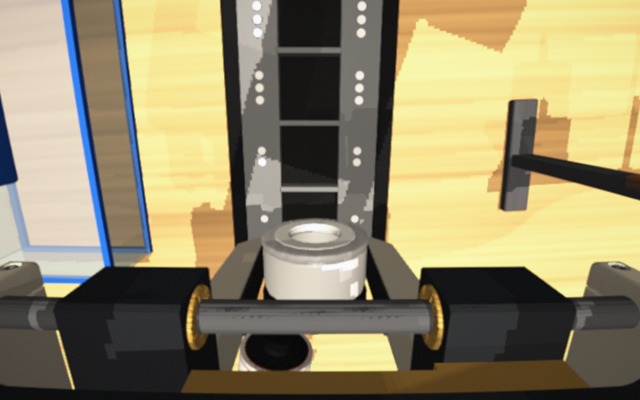

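Request:
drive_tool:
  moves:
    - [[0,0,0,-0.0127,-0.0045,0.01,0.7],[0,0,0,-0.0127,-0.0045,0.03,0.7],[0,0,0,-0.0127,-0.0045,0.05,0.7],[0,0,0,-0.0127,-0.0045,0.064,0.7],[0,0,0,-0.0127,-0.0045,0.064,0.7]]

```text
time_s: 17.1
position: [0.611, -0.1047, 0.0634]
ee_rot: [3.141, -0.002, 3.096]
force: [-0.3, -0.9, -2.1]
finger_gap: 0.571
```

Request:
drive_tool:
  moves:
    - [[0,0,0,0,0,0,0.7]]

```text
time_s: 17.2
position: [0.6126, -0.1055, 0.0654]
ee_rot: [-3.141, 0.001, 3.095]
force: [-0.1, -0.6, -1.3]
finger_gap: 0.572
```

```bash
python3 go.py 0.612 -0.1052 0.021 177.3
```

```text
rot [-0.02  0.06  0.05] shift [0.0006 0.0003 0.0444] q [-0.35  0.52  1.55 -0.    1.08 -1.87]
```

Request:
drive_tool:
  moves:
    - [[0,0,0,0,0,0.01,0.7],[0,0,0,0,0,0.022,0.7],[0,0,0,0,0,0.033,0.7],[0,0,0,0,0,0.04,0.7],[0,0,0,0,0,0.04,0.7]]

```text
time_s: 17.7
position: [0.6109, -0.1053, 0.0226]
ee_rot: [3.141, -0.003, 3.095]
force: [0.2, -1.2, -2.0]
finger_gap: 0.565
```

Request:
drive_tool:
  moves:
    - [[0,0,0,0,0,0.001,0.7],[0,0,0,0,0,0.002,0.7],[0,0,0,0,0,0.002,0.7]]

```text
time_s: 18.0
position: [0.6124, -0.1058, 0.0228]
ee_rot: [-3.141, 0.001, 3.095]
force: [0.4, -0.4, -2.0]
finger_gap: 0.572
```

Request:
drive_tool:
  moves:
    - [[0,0,0,0,0,0.001,0.7],[0,0,0,0,0,0.002,0.7],[0,0,0,0,0,0.002,0.7]]

```text
time_s: 18.3
position: [0.6123, -0.1058, 0.0206]
ee_rot: [-3.141, 0.0, 3.095]
force: [0.7, 0.4, -1.6]
finger_gap: 0.567
```

It is within about 1 mm of the floor. I'll release.

Request:
drive_tool:
  moves:
    - [[0,0,0,0,0,0,0.4],[0,0,0,0,0,0,0.3],[0,0,0,0,0,0,0.25],[0,0,0,0,0,0,0.25]]

```text
time_s: 18.7
position: [0.6122, -0.1057, 0.0206]
ee_rot: [-3.142, 0.0, 3.095]
force: [0.3, 0.2, -0.7]
finger_gap: 0.747
```

Request:
drive_tool:
  moves:
    - [[0,0,0,0,0,-0.02,0.25],[0,0,0,0,0,-0.06,0.25],[0,0,0,0,0,-0.1,0.25],[0,0,0,0.03,0,-0.15,0.25],[0,0,0,0.07,0,-0.19,0.25]]

```text
time_s: 19.2
position: [0.5528, -0.1032, 0.2019]
ee_rot: [-3.141, 0.002, 3.095]
force: [-0.5, 0.2, 0.4]
finger_gap: 0.751
```

```bash
python3 b.py w9; python3 go.py 0.531 0.1205 0.22 180
```

```text
[ 0.55283455 -0.10320111  0.20188401] 0.7513596993237972 [-0.51033426  0.18350619  0.43903363]
rot [-0.2   0.34 -2.62] shift [ 0.0291  0.2225 -0.0128] q [-0.38  0.28  1.53 -0.    1.32 -1.91]
```

View pics/w9.png

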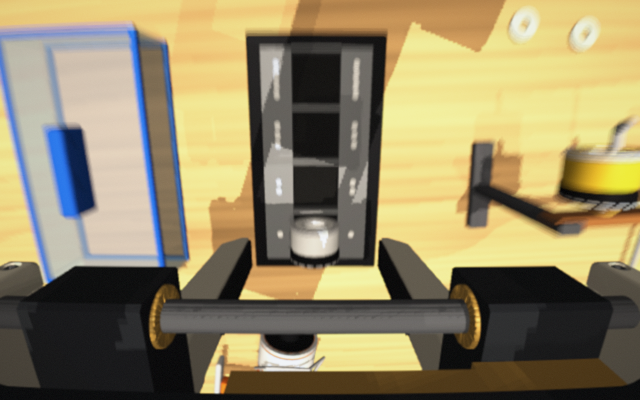

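White lies in pocket 1 (pixel 315,236). Next is yellow on peg 4.

Request:
drive_tool:
  moves:
    - [[0,0,-2.6,0.006,0.045,-0.01,0.25],[0,0,-2.6,0.012,0.09,-0.018,0.25],[0,0,-2.6,0.018,0.135,-0.018,0.25],[0,0,-2.6,0.024,0.18,-0.018,0.25],[0,0,-2.6,0.029,0.222,-0.018,0.25]]

```text
time_s: 19.75
position: [0.5332, 0.1221, 0.218]
ee_rot: [3.141, 0.001, 3.14]
force: [-0.0, -1.2, -0.2]
finger_gap: 0.752
```

Request:
drive_tool:
  moves:
    - [[0,0,0,0,0,0,0.25],[0,0,0,0,0,0,0.25]]

```text
time_s: 19.95
position: [0.5334, 0.121, 0.2177]
ee_rot: [-3.141, 0.0, -3.14]
force: [-0.2, -0.8, -0.4]
finger_gap: 0.751
```

```bash
python3 a.py w10 0.1205;  python3 go.py 0.531 0.1205 0.111 180
```

```text
[0.53344111 0.1209502  0.21769941] [-3.14102602e+00  3.18689726e-05 -3.14028483e+00]
  x0.494 41 0.117 0.123 0.144
  x0.500 58 0.117 0.123 0.144
  x0.506 67 0.117 0.123 0.137
  x0.512 69 0.117 0.123 0.137
  x0.518 875 0.094 0.147 0.151
  x0.524 492 0.095 0.146 0.15
  x0.530 476 0.095 0.146 0.15
  x0.536 447 0.095 0.146 0.15
  x0.542 489 0.095 0.147 0.151
  x0.548 467 0.095 0.147 0.151
  x0.554 369 0.094 0.148 0.151
rot [-0.04  0.   -0.03] shift [0.0027 0.0006 0.1067] q [ 0.02  0.25  1.54 -0.    1.34 -1.55]
```

View pics/w10.png

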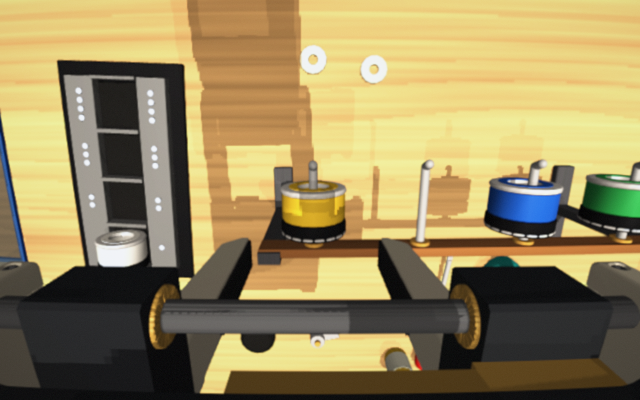

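Yellow sits at x 0.515–0.557, y centre 0.121. I'll descend and grip.

Request:
drive_tool:
  moves:
    - [[0,0,0,-0.001,0,0.03,0.25],[0,0,0,-0.001,0,0.06,0.25],[0,0,0,-0.001,0,0.09,0.25],[0,0,0,-0.001,0,0.107,0.25],[0,0,0,-0.001,0,0.107,0.25]]

```text
time_s: 20.5
position: [0.5329, 0.1183, 0.108]
ee_rot: [-3.141, -0.006, 3.138]
force: [0.4, -0.1, 0.5]
finger_gap: 0.75
```

Request:
drive_tool:
  moves:
    - [[0,0,0,0,0,0,0.25],[0,0,0,0,0,0,0.25]]

```text
time_s: 20.7
position: [0.5359, 0.1194, 0.1121]
ee_rot: [-3.142, 0.002, 3.139]
force: [-0.1, 0.9, 0.2]
finger_gap: 0.75
```

Request:
drive_tool:
  moves:
    - [[0,0,0,0.001,0.001,0.001,0.4],[0,0,0,0.001,0.001,0.001,0.7],[0,0,0,0.001,0.001,0.001,0.7],[0,0,0,0.001,0.001,0.001,0.7],[0,0,0,0.001,0.001,0.001,0.7]]
  squeeze: 20

```text
time_s: 21.2
position: [0.5339, 0.1213, 0.1104]
ee_rot: [-3.141, 0.001, 3.14]
force: [-0.9, -0.2, 3.6]
finger_gap: 0.566
```

Request:
drive_tool:
  moves:
    - [[0,0,0,0,0,0,0.7],[0,0,0,0,0,-0.004,0.7],[0,0,0,0,0,-0.008,0.7],[0,0,0,0,0,-0.013,0.7],[0,0,0,0,0,-0.013,0.7]]

```text
time_s: 21.7
position: [0.5341, 0.1213, 0.1235]
ee_rot: [3.142, 0.001, 3.14]
force: [-0.3, 1.3, -0.3]
finger_gap: 0.567
```

```bash
python3 b.py w11
```

```text
[0.53409016 0.12126936 0.12346248] 0.5671322019251944 [-0.31157317  1.29173601 -0.2939105 ]
```

View pics/w11.png

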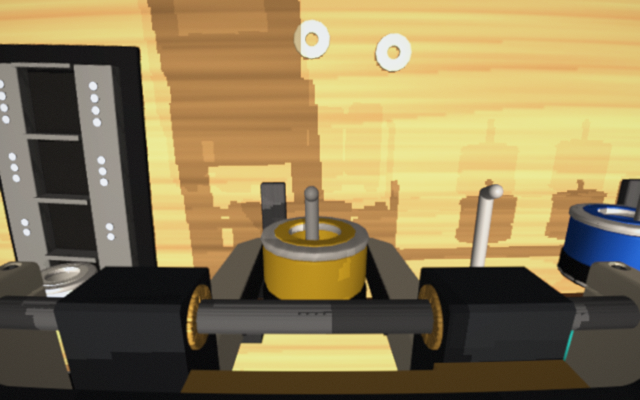

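Same picture as for white: the rim is level and the peg is mid-bore. I'll pull it off.

Request:
drive_tool:
  moves:
    - [[0,0,0,0.01,0,0,0.7],[0,0,0,0.025,0,0,0.7],[0,0,0,0.045,0,0,0.7],[0,0,0,0.065,0,0,0.7],[0,0,0,0.083,0,0,0.7]]

```text
time_s: 22.25
position: [0.4486, 0.1214, 0.1224]
ee_rot: [3.142, -0.001, 3.14]
force: [-0.3, -0.4, -1.8]
finger_gap: 0.569
```

Request:
drive_tool:
  moves:
    - [[0,0,0,0,0,-0.01,0.7],[0,0,0,0,0,-0.035,0.7],[0,0,0,0,0,-0.06,0.7],[0,0,0,0,0,-0.06,0.7]]

```text
time_s: 22.65
position: [0.4538, 0.1214, 0.1867]
ee_rot: [3.141, 0.008, 3.14]
force: [0.5, 0.1, -2.1]
finger_gap: 0.57
```

```bash
python3 b.py w12; python3 go.py 0.557 -0.1025 0.13 177.3
```

```text
[0.45375385 0.12139515 0.18669345] 0.569909407322551 [ 0.54680213  0.06491693 -2.10396377]
rot [0.01 0.29 2.62] shift [-0.1045 -0.2237  0.0553] q [ 0.02  0.14  1.78 -0.    1.22 -1.55]
```

View pics/w12.png

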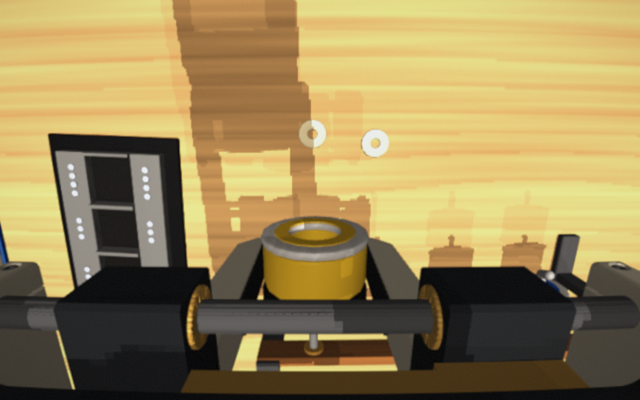

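Request:
drive_tool:
  moves:
    - [[0,0,2.6,-0.01,-0.03,0,0.7],[0,0,2.6,-0.03,-0.07,0,0.7],[0,0,2.6,-0.05,-0.11,0,0.7],[0,0,2.6,-0.07,-0.15,0,0.7],[0,0,2.6,-0.09,-0.19,0.01,0.7]]

```text
time_s: 23.2
position: [0.5415, -0.0707, 0.1726]
ee_rot: [-3.141, 0.001, 3.095]
force: [1.9, 0.5, -0.5]
finger_gap: 0.567
```

Request:
drive_tool:
  moves:
    - [[0,0,0,-0.012,-0.02,0.01,0.7],[0,0,0,-0.017,-0.034,0.03,0.7],[0,0,0,-0.017,-0.034,0.045,0.7],[0,0,0,-0.017,-0.034,0.045,0.7],[0,0,0,-0.017,-0.034,0.045,0.7]]

```text
time_s: 23.7
position: [0.5553, -0.1033, 0.1269]
ee_rot: [3.141, -0.002, 3.095]
force: [0.3, -0.0, -1.2]
finger_gap: 0.571
```

```bash
python3 b.py w13; python3 go.py 0.557 -0.1025 0.065 177.3
```

```text
[ 0.55525252 -0.10330025  0.12689156] 0.5710159387905929 [ 0.27431692 -0.01713644 -1.2178517 ]
rot [ 0.01 -0.02  0.04] shift [-0.0012  0.0008  0.0628] q [-0.38  0.36  1.62  0.    1.16 -1.91]
```

View pics/w13.png

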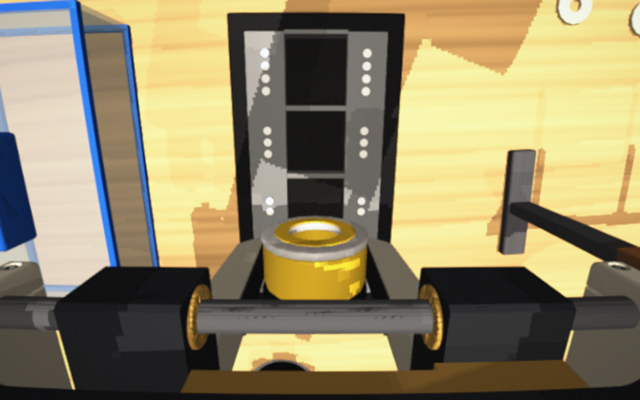

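Request:
drive_tool:
  moves:
    - [[0,0,0,-0.0015,0.001,0.015,0.7],[0,0,0,-0.0015,0.001,0.035,0.7],[0,0,0,-0.0015,0.001,0.055,0.7],[0,0,0,-0.0015,0.001,0.063,0.7],[0,0,0,-0.0015,0.001,0.063,0.7]]

```text
time_s: 24.25
position: [0.557, -0.1021, 0.0645]
ee_rot: [3.141, -0.001, 3.096]
force: [-0.4, 0.9, -0.9]
finger_gap: 0.566
```

Request:
drive_tool:
  moves:
    - [[0,0,0,0,0,0.01,0.7],[0,0,0,0,0,0.022,0.7],[0,0,0,0,0,0.033,0.7],[0,0,0,0,0,0.039,0.7],[0,0,0,0,0,0.039,0.7]]

```text
time_s: 24.75
position: [0.5564, -0.1023, 0.0245]
ee_rot: [3.141, -0.002, 3.095]
force: [-0.1, -0.1, -2.1]
finger_gap: 0.57
```

Request:
drive_tool:
  moves:
    - [[0,0,0,0,0,0.001,0.7],[0,0,0,0,0,0.002,0.7],[0,0,0,0,0,0.002,0.7]]

```text
time_s: 25.05
position: [0.5576, -0.1027, 0.0241]
ee_rot: [-3.141, 0.001, 3.095]
force: [0.1, -0.5, -0.8]
finger_gap: 0.576
```

Request:
drive_tool:
  moves:
    - [[0,0,0,0,0,0.0015,0.7],[0,0,0,0,0,0.003,0.7],[0,0,0,0,0,0.003,0.7]]

```text
time_s: 25.35
position: [0.5572, -0.1026, 0.0207]
ee_rot: [3.142, -0.0, 3.095]
force: [-0.6, -0.0, -1.0]
finger_gap: 0.57
```

Request:
drive_tool:
  moves:
    - [[0,0,0,0,0,0,0.4],[0,0,0,0,0,0,0.3],[0,0,0,0,0,0,0.25],[0,0,0,0,0,0,0.25]]

```text
time_s: 25.75
position: [0.5575, -0.1027, 0.0209]
ee_rot: [-3.141, 0.0, 3.095]
force: [0.3, -0.4, -0.1]
finger_gap: 0.743
```

Request:
drive_tool:
  moves:
    - [[0,0,0,0,0,-0.02,0.25],[0,0,0,0,0,-0.06,0.25],[0,0,0,0,0,-0.1,0.25],[0,0,0,0.04,0,-0.15,0.25],[0,0,0,0.08,0,-0.19,0.25]]

```text
time_s: 26.25
position: [0.4916, -0.0997, 0.1977]
ee_rot: [-3.141, 0.001, 3.095]
force: [0.7, -0.9, 0.5]
finger_gap: 0.747
```

```bash
python3 b.py w14; python3 go.py 0.45 0.22 0.22 180;python3 go.py 0.533 0.3845 0.22 180
```

```text
[ 0.49157503 -0.09970919  0.19766915] 0.7465745832948018 [ 0.6539387  -0.91272672  0.50356703]
rot [-0.2   0.27 -2.61] shift [ 0.0532  0.3174 -0.0179] q [-0.42  0.17  1.68 -0.    1.28 -1.95]
rot [-0.2   0.27 -2.61] shift [-0.0223  0.4855 -0.0181] q [-0.42  0.17  1.68 -0.    1.28 -1.95]
```

View pics/w14.png

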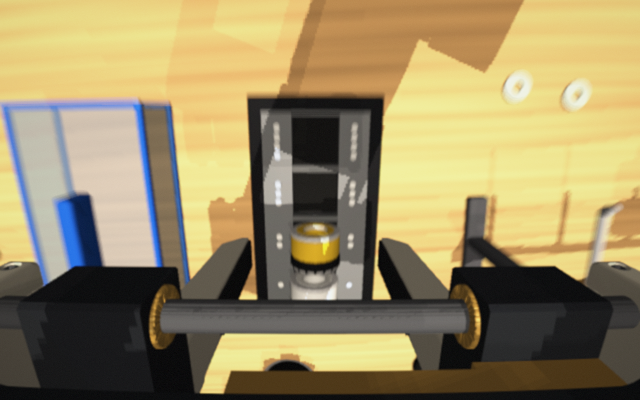

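Yellow is in pocket 2 (315,243). Next is green on peg 1.

Request:
drive_tool:
  moves:
    - [[0,0,-2.6,0,0.045,-0.01,0.25],[0,0,-2.6,0,0.09,-0.02,0.25],[0,0,-2.6,0,0.135,-0.025,0.25],[0,0,-2.6,-0.004,0.18,-0.025,0.25],[0,0,-2.6,-0.008,0.225,-0.025,0.25]]

```text
time_s: 26.8
position: [0.5101, 0.1265, 0.2216]
ee_rot: [-3.142, 0.001, 3.14]
force: [1.5, -0.3, -0.0]
finger_gap: 0.747
```

Request:
drive_tool:
  moves:
    - [[0,0,0,0,0.045,0,0.25],[0,0,0,-0.004,0.09,0,0.25],[0,0,0,-0.008,0.135,0,0.25],[0,0,0,-0.012,0.18,0,0.25],[0,0,0,-0.02,0.225,0,0.25]]

```text
time_s: 27.3
position: [0.5299, 0.3518, 0.2211]
ee_rot: [-3.142, 0.0, 3.141]
force: [0.9, -1.0, -0.2]
finger_gap: 0.747
```

```bash
python3 go.py 0.533 0.3845 0.22 180
```

```text
rot [-0.    0.01 -0.06] shift [-0.003   0.0327  0.0011] q [ 0.41  0.41  1.31 -0.    1.42 -1.16]
```

Request:
drive_tool:
  moves:
    - [[0,0,0,-0.003,0.02,0,0.25],[0,0,0,-0.003,0.033,0,0.25],[0,0,0,-0.003,0.033,0,0.25],[0,0,0,-0.003,0.033,0,0.25]]

```text
time_s: 27.7
position: [0.5333, 0.3819, 0.2208]
ee_rot: [-3.141, -0.0, 3.14]
force: [0.1, 0.0, 0.3]
finger_gap: 0.752
```

```bash
python3 a.py w15 0.3845;  python3 go.py 0.534 0.3845 0.1105 180
```

```text
[0.53329208 0.38189644 0.22082314] [-3.14071232e+00 -4.27712744e-04  3.14007261e+00]
  x0.494 64 0.381 0.387 0.144
  x0.500 61 0.381 0.388 0.14
  x0.506 326 0.365 0.409 0.147
  x0.512 675 0.358 0.411 0.151
  x0.518 479 0.359 0.41 0.15
  x0.524 465 0.359 0.41 0.151
  x0.530 469 0.359 0.41 0.15
  x0.536 495 0.359 0.411 0.151
  x0.542 448 0.359 0.411 0.151
  x0.548 255 0.357 0.411 0.151
  x0.554 30 0.382 0.388 0.137
  x0.560 118 0.377 0.421 0.142
rot [-0.04 -0.01 -0.13] shift [-0.0005  0.0031  0.1105] q [ 0.45  0.45  1.25 -0.    1.44 -1.12]
```

View pics/w15.png

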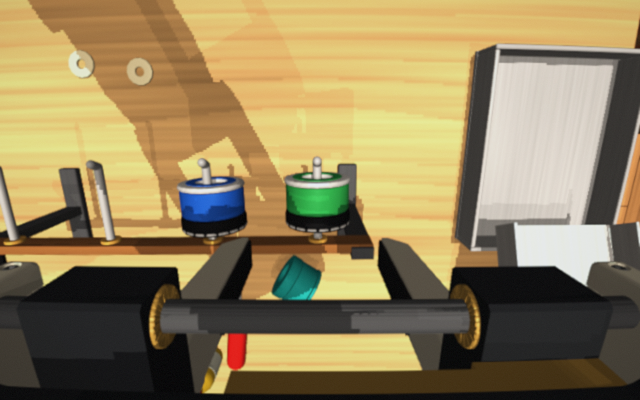

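Green (316,195) spans x 0.508–0.549, y 0.385. I'll descend at x = 0.527.

Request:
drive_tool:
  moves:
    - [[0,0,0,0.006,0.003,0.03,0.25],[0,0,0,0.006,0.003,0.06,0.25],[0,0,0,0.006,0.003,0.09,0.25],[0,0,0,0.006,0.003,0.109,0.25],[0,0,0,0.006,0.003,0.109,0.25]]

```text
time_s: 28.25
position: [0.5258, 0.3832, 0.1091]
ee_rot: [-3.139, -0.005, 3.138]
force: [0.0, 0.2, 0.4]
finger_gap: 0.744
```

Request:
drive_tool:
  moves:
    - [[0,0,0,0,0,0,0.25],[0,0,0,0,0,0,0.25]]

```text
time_s: 28.45
position: [0.5287, 0.3857, 0.114]
ee_rot: [3.14, 0.003, 3.139]
force: [0.1, 0.8, 0.1]
finger_gap: 0.748
```

Request:
drive_tool:
  moves:
    - [[0,0,0,0,0,0.003,0.4],[0,0,0,0,0,0.003,0.7],[0,0,0,0,0,0.003,0.7],[0,0,0,0,0,0.003,0.7],[0,0,0,0,0,0.003,0.7]]
  squeeze: 20

```text
time_s: 28.95
position: [0.5276, 0.3858, 0.1095]
ee_rot: [3.142, 0.001, 3.14]
force: [-0.0, -0.2, 3.4]
finger_gap: 0.569
```

Request:
drive_tool:
  moves:
    - [[0,0,0,0,0,0,0.7],[0,0,0,0,0,-0.004,0.7],[0,0,0,0,0,-0.008,0.7],[0,0,0,0,0,-0.013,0.7],[0,0,0,0,0,-0.013,0.7]]

```text
time_s: 29.45
position: [0.5279, 0.3861, 0.1228]
ee_rot: [3.141, 0.001, 3.14]
force: [0.5, 0.3, -1.2]
finger_gap: 0.566
```

```bash
python3 b.py w16
```

```text
[0.52787249 0.38611343 0.12277591] 0.5662944774356274 [ 0.50863321  0.33399307 -1.20147724]
```

View pics/w16.png

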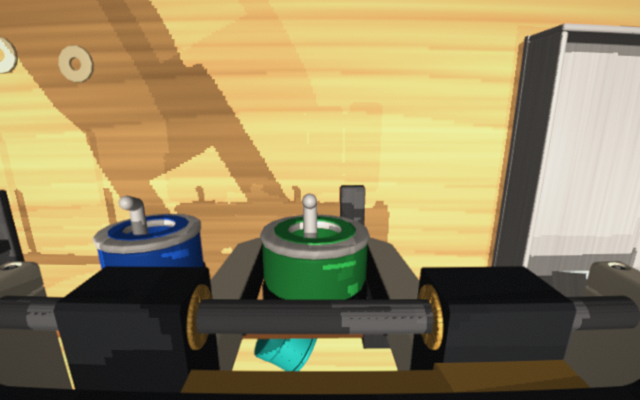

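Request:
drive_tool:
  moves:
    - [[0,0,0,0.01,0,0,0.7],[0,0,0,0.025,0,0,0.7],[0,0,0,0.045,0,0,0.7],[0,0,0,0.065,0,0,0.7],[0,0,0,0.083,0,0,0.7]]

```text
time_s: 30.0
position: [0.4425, 0.3857, 0.1216]
ee_rot: [-3.141, -0.001, 3.14]
force: [-0.3, 0.0, -1.4]
finger_gap: 0.573
```

Request:
drive_tool:
  moves:
    - [[0,0,0,0,0,-0.01,0.7],[0,0,0,0,0,-0.035,0.7],[0,0,0,0,0,-0.06,0.7],[0,0,0,0,0,-0.065,0.7]]

```text
time_s: 30.4
position: [0.4467, 0.387, 0.1909]
ee_rot: [3.138, 0.006, 3.14]
force: [0.2, 0.8, -1.2]
finger_gap: 0.572
```

```bash
python3 b.py w17; python3 go.py 0.502 -0.0999 0.13 177.3
```

```text
[0.44669442 0.38700825 0.19086294] 0.5724396143121658 [ 0.2083121   0.75209478 -1.21295071]
rot [0.17 0.28 2.61] shift [-0.0561 -0.4867  0.0589] q [ 0.53  0.35  1.48 -0.    1.31 -1.04]
```

View pics/w17.png

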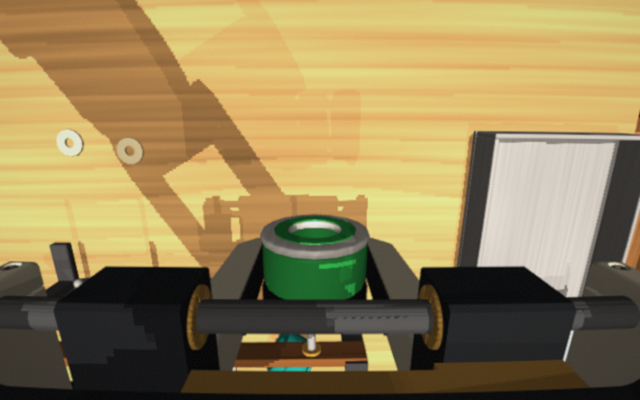

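Request:
drive_tool:
  moves:
    - [[0,0,0,0,-0.03,0,0.7],[0,0,0,0,-0.07,0,0.7],[0,0,0,0,-0.115,0,0.7],[0,0,0,0,-0.16,0,0.7],[0,0,0,0,-0.205,0,0.7]]

```text
time_s: 30.95
position: [0.4435, 0.1791, 0.1858]
ee_rot: [-3.141, -0.001, 3.141]
force: [0.3, 0.8, -0.9]
finger_gap: 0.569
```

Request:
drive_tool:
  moves:
    - [[0,0,2.6,-0.005,-0.045,0,0.7],[0,0,2.6,-0.015,-0.09,0,0.7],[0,0,2.6,-0.03,-0.135,0,0.7],[0,0,2.6,-0.045,-0.18,0,0.7],[0,0,2.6,-0.055,-0.22,0,0.7]]

```text
time_s: 31.45
position: [0.4991, -0.0417, 0.186]
ee_rot: [-3.142, -0.001, 3.094]
force: [0.6, 0.8, -1.7]
finger_gap: 0.569
```

```bash
python3 go.py 0.502 -0.0999 0.10 177.3
```

```text
rot [-0.   -0.04 -0.04] shift [-0.0057 -0.058   0.086 ] q [-0.31  0.2   1.7  -0.    1.25 -1.83]
```

Request:
drive_tool:
  moves:
    - [[0,0,0,-0.003,-0.03,0.01,0.7],[0,0,0,-0.006,-0.054,0.03,0.7],[0,0,0,-0.006,-0.058,0.05,0.7],[0,0,0,-0.006,-0.058,0.065,0.7],[0,0,0,-0.006,-0.058,0.065,0.7]]

```text
time_s: 31.95
position: [0.4999, -0.0971, 0.1188]
ee_rot: [3.139, -0.006, 3.094]
force: [0.1, -0.5, -1.7]
finger_gap: 0.568
```

Request:
drive_tool:
  moves:
    - [[0,0,0,0,0,0,0.7],[0,0,0,0,0,0,0.7]]

```text
time_s: 32.15
position: [0.5027, -0.0974, 0.1226]
ee_rot: [-3.141, 0.001, 3.095]
force: [-0.9, -0.1, -1.7]
finger_gap: 0.57
```

```bash
python3 b.py w18; python3 go.py 0.502 -0.0999 0.065 177.3
```

```text
[ 0.50268265 -0.097416    0.1225901 ] 0.5699213712292213 [-0.88903635 -0.10814795 -1.66056308]
rot [-0.03  0.09  0.05] shift [ 0.0007 -0.0025  0.0578] q [-0.41  0.28  1.76 -0.    1.1  -1.93]
```

View pics/w18.png

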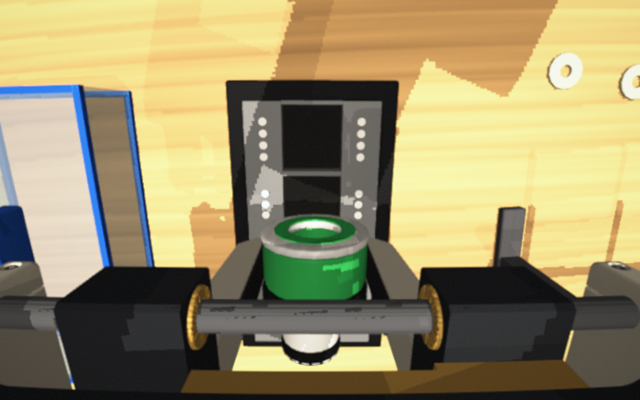

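Request:
drive_tool:
  moves:
    - [[0,0,0,0.001,-0.0025,0.015,0.7],[0,0,0,0.001,-0.0025,0.035,0.7],[0,0,0,0.001,-0.0025,0.05,0.7],[0,0,0,0.001,-0.0025,0.058,0.7],[0,0,0,0.001,-0.0025,0.058,0.7]]

```text
time_s: 32.7
position: [0.5008, -0.0995, 0.0636]
ee_rot: [3.141, -0.001, 3.095]
force: [-0.0, 0.1, -1.7]
finger_gap: 0.568
```

Request:
drive_tool:
  moves:
    - [[0,0,0,0,0,0.01,0.7],[0,0,0,0,0,0.022,0.7],[0,0,0,0,0,0.033,0.7],[0,0,0,0,0,0.039,0.7],[0,0,0,0,0,0.039,0.7]]

```text
time_s: 33.2
position: [0.5002, -0.0995, 0.0237]
ee_rot: [3.141, -0.002, 3.095]
force: [0.5, 0.4, -2.1]
finger_gap: 0.571
```

Request:
drive_tool:
  moves:
    - [[0,0,0,0,0,0.001,0.7],[0,0,0,0,0,0.002,0.7],[0,0,0,0,0,0.002,0.7]]

```text
time_s: 33.5
position: [0.5013, -0.0999, 0.0232]
ee_rot: [-3.141, 0.001, 3.095]
force: [-1.0, -0.6, -1.2]
finger_gap: 0.569
```

Request:
drive_tool:
  moves:
    - [[0,0,0,0,0,0.001,0.7],[0,0,0,0,0,0.0025,0.7],[0,0,0,0,0,0.0025,0.7]]

```text
time_s: 33.8
position: [0.5009, -0.0998, 0.0204]
ee_rot: [3.142, -0.0, 3.095]
force: [-0.0, 0.2, -1.9]
finger_gap: 0.568
```

Request:
drive_tool:
  moves:
    - [[0,0,0,0,0,0,0.4],[0,0,0,0,0,0,0.3],[0,0,0,0,0,0,0.25],[0,0,0,0,0,0,0.25]]

```text
time_s: 34.2
position: [0.5012, -0.0999, 0.0206]
ee_rot: [-3.142, 0.0, 3.095]
force: [0.6, 0.3, 0.1]
finger_gap: 0.748
```

Request:
drive_tool:
  moves:
    - [[0,0,0,0,0,-0.02,0.25],[0,0,0,0,0,-0.06,0.25],[0,0,0,0,0,-0.1,0.25],[0,0,0,0.03,0,-0.15,0.25],[0,0,0,0.06,0,-0.2,0.25]]

```text
time_s: 34.7
position: [0.449, -0.0973, 0.2077]
ee_rot: [-3.142, -0.0, 3.095]
force: [0.3, -1.0, 0.1]
finger_gap: 0.755
```

```bash
python3 b.py w19; python3 go.py 0.531 0.2965 0.22 180
```

```text
[ 0.44903322 -0.09729582  0.20768689] 0.7548361247235654 [ 0.26425288 -1.01431404  0.14733106]
rot [-0.25  0.38 -2.61] shift [-0.0645  0.3977 -0.0067] q [-0.46  0.09  1.75 -0.    1.29 -1.98]
```

View pics/w19.png

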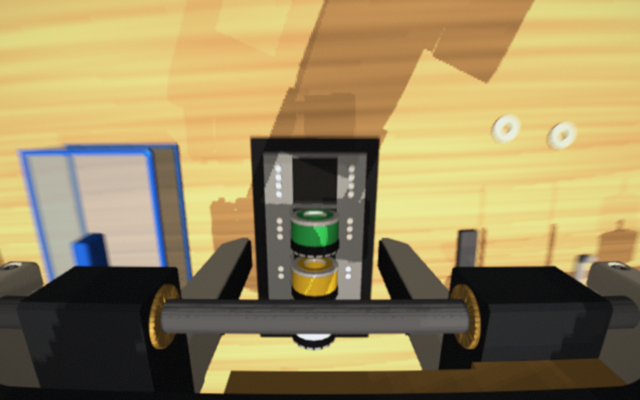

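Green is in pocket 3 (315,230), yellow and white are behind it. Next is blue on peg 2.

Request:
drive_tool:
  moves:
    - [[0,0,-2.6,0,0.045,-0.01,0.25],[0,0,-2.6,-0.01,0.09,-0.015,0.25],[0,0,-2.6,-0.02,0.135,-0.015,0.25],[0,0,-2.6,-0.03,0.18,-0.015,0.25],[0,0,-2.6,-0.04,0.225,-0.015,0.25]]

```text
time_s: 35.25
position: [0.5003, 0.1273, 0.2215]
ee_rot: [-3.142, 0.001, 3.14]
force: [0.1, -0.3, 0.2]
finger_gap: 0.746
```

Request:
drive_tool:
  moves:
    - [[0,0,0,-0.006,0.045,0,0.25],[0,0,0,-0.012,0.09,0,0.25],[0,0,0,-0.018,0.13,0,0.25],[0,0,0,-0.024,0.165,0,0.25],[0,0,0,-0.024,0.17,0,0.25]]

```text
time_s: 35.75
position: [0.5242, 0.2992, 0.2207]
ee_rot: [3.14, -0.0, -3.139]
force: [0.1, 0.4, 0.5]
finger_gap: 0.748
```

```bash
python3 a.py w20 0.2965;  python3 go.py 0.531 0.2965 0.1105 180
```

```text
[0.52419276 0.29916037 0.22065756] [ 3.14031456e+00 -1.14894307e-04 -3.13935381e+00]
  x0.494 61 0.293 0.299 0.144
  x0.500 52 0.293 0.299 0.142
  x0.506 71 0.293 0.299 0.137
  x0.512 716 0.27 0.323 0.15
  x0.518 472 0.27 0.322 0.15
  x0.524 457 0.271 0.322 0.15
  x0.530 443 0.271 0.322 0.15
  x0.536 428 0.271 0.322 0.15
  x0.542 499 0.27 0.323 0.151
  x0.548 450 0.27 0.323 0.151
  x0.554 86 0.272 0.321 0.15
  x0.560 61 0.289 0.305 0.141
rot [ 0.02 -0.04  0.11] shift [-0.0071 -0.0015  0.1101] q [ 0.33  0.35  1.4   0.    1.39 -1.24]
```

View pics/w20.png

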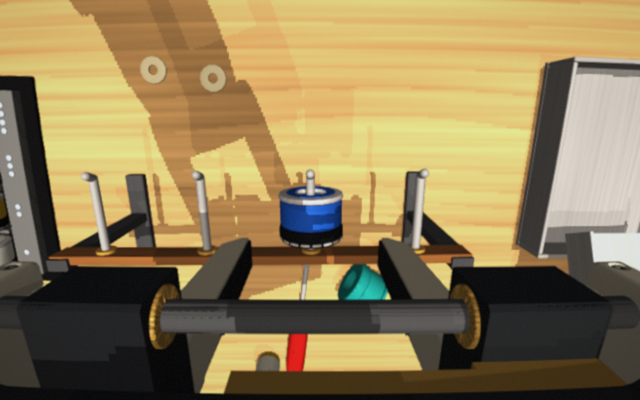

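Request:
drive_tool:
  moves:
    - [[0,0,0,-0.006,-0.0025,0.03,0.25],[0,0,0,-0.006,-0.0025,0.06,0.25],[0,0,0,-0.006,-0.0025,0.09,0.25],[0,0,0,-0.006,-0.0025,0.11,0.25],[0,0,0,-0.006,-0.0025,0.11,0.25]]

```text
time_s: 36.3
position: [0.528, 0.2907, 0.108]
ee_rot: [-3.139, -0.006, 3.139]
force: [-0.8, -0.1, 0.5]
finger_gap: 0.751
```

Request:
drive_tool:
  moves:
    - [[0,0,0,0,0,0,0.25],[0,0,0,0,0,0,0.25]]

```text
time_s: 36.5
position: [0.5315, 0.2927, 0.113]
ee_rot: [3.141, 0.003, 3.14]
force: [0.3, -0.2, 0.2]
finger_gap: 0.749
```

Request:
drive_tool:
  moves:
    - [[0,0,0,0,0.0035,0.002,0.3],[0,0,0,0,0.0035,0.002,0.3],[0,0,0,0,0.0035,0.002,0.7],[0,0,0,0,0.0035,0.002,0.7],[0,0,0,0,0.0035,0.002,0.7]]
  squeeze: 20

```text
time_s: 37.0
position: [0.5304, 0.2965, 0.1095]
ee_rot: [3.142, 0.0, 3.14]
force: [0.6, 0.0, 1.6]
finger_gap: 0.566
```

Request:
drive_tool:
  moves:
    - [[0,0,0,0,0,0,0.7],[0,0,0,0,0,-0.004,0.7],[0,0,0,0,0,-0.008,0.7],[0,0,0,0,0,-0.013,0.7],[0,0,0,0,0,-0.013,0.7]]

```text
time_s: 37.5
position: [0.5309, 0.2966, 0.1231]
ee_rot: [3.141, 0.001, 3.14]
force: [1.0, 0.6, -2.2]
finger_gap: 0.569
```

```bash
python3 b.py w21
```

```text
[0.53088234 0.29661282 0.12313409] 0.5690354192376895 [ 0.98523762  0.59420622 -2.17350327]
```

View pics/w21.png

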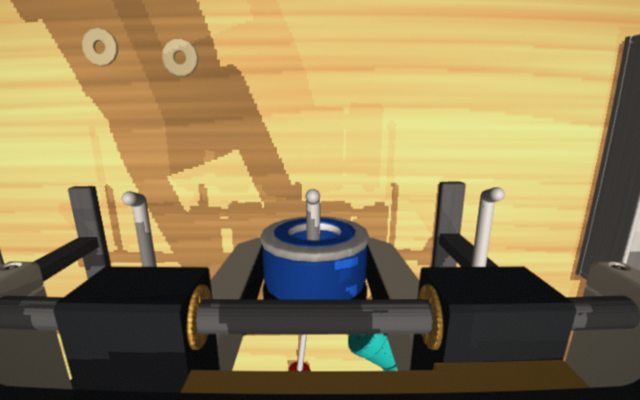

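Request:
drive_tool:
  moves:
    - [[0,0,0,0.01,0,0,0.7],[0,0,0,0.025,0,0,0.7],[0,0,0,0.045,0,0,0.7],[0,0,0,0.065,0,0,0.7],[0,0,0,0.083,0,0,0.7]]

```text
time_s: 38.05
position: [0.4453, 0.2964, 0.1219]
ee_rot: [-3.141, -0.001, 3.14]
force: [-0.1, 0.2, -2.0]
finger_gap: 0.568
```

Request:
drive_tool:
  moves:
    - [[0,0,0,0,0,-0.01,0.7],[0,0,0,0,0,-0.035,0.7],[0,0,0,0,0,-0.06,0.7],[0,0,0,0,0,-0.065,0.7]]

```text
time_s: 38.45
position: [0.4497, 0.2973, 0.1909]
ee_rot: [3.139, 0.006, 3.14]
force: [0.2, -0.2, -1.1]
finger_gap: 0.568
```

Request:
drive_tool:
  moves:
    - [[0,0,0,0,-0.03,0,0.7],[0,0,0,0,-0.07,0,0.7],[0,0,0,0,-0.115,0,0.7],[0,0,0,0,-0.16,0,0.7],[0,0,0,0,-0.2,0,0.7]]

```text
time_s: 38.95
position: [0.4469, 0.0946, 0.1868]
ee_rot: [-3.141, -0.0, 3.14]
force: [1.1, -0.8, -1.9]
finger_gap: 0.57
```

```bash
python3 b.py w22; python3 go.py 0.447 -0.0972 0.13 177.3
```

```text
[0.44689346 0.09458112 0.18680906] 0.5695484383553362 [ 1.12894913 -0.80562638 -1.90590373]
rot [-0.26 -0.02  2.5 ] shift [-0.0004 -0.1864  0.0576] q [-0.04  0.12  1.8  -0.    1.23 -1.61]
```

View pics/w22.png

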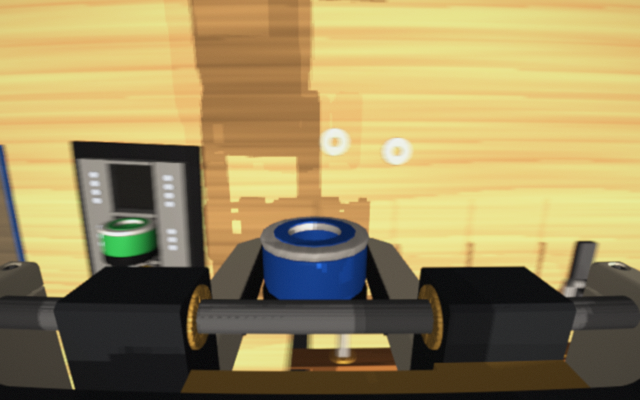

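Request:
drive_tool:
  moves:
    - [[0,0,2.5,0,-0.045,0,0.7],[0,0,2.5,0,-0.09,0,0.7],[0,0,2.5,0,-0.135,0,0.7],[0,0,2.5,0,-0.17,0.02,0.7],[0,0,2.5,0,-0.187,0.04,0.7]]

```text
time_s: 39.5
position: [0.4476, -0.0938, 0.147]
ee_rot: [-3.14, 0.002, 3.094]
force: [0.3, 0.6, -1.9]
finger_gap: 0.568
```

Request:
drive_tool:
  moves:
    - [[0,0,0,0,0,0.02,0.7],[0,0,0,0,0,0.02,0.7],[0,0,0,0,0,0.02,0.7]]

```text
time_s: 39.8
position: [0.4467, -0.0903, 0.1271]
ee_rot: [3.141, -0.001, 3.097]
force: [0.4, -0.1, -2.1]
finger_gap: 0.57
```

```bash
python3 b.py w23; python3 go.py 0.447 -0.0972 0.065 177.3
```

```text
[ 0.44670519 -0.09027797  0.12708263] 0.569610754461019 [ 0.36878851 -0.0732192  -2.11082309]
rot [-0.01  0.03  0.15] shift [ 0.     -0.0069  0.0628] q [-0.44  0.18  1.88  0.    1.08 -1.97]
```

View pics/w23.png

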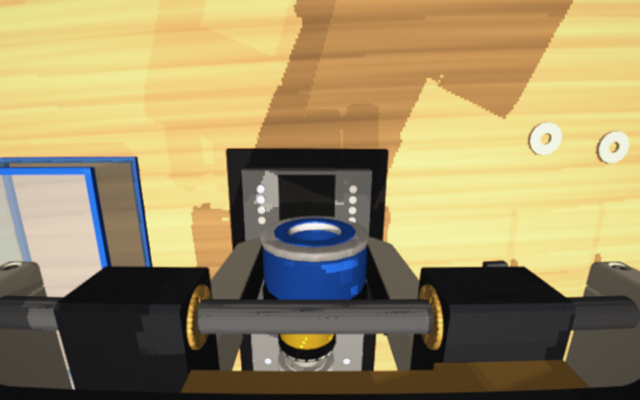

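Request:
drive_tool:
  moves:
    - [[0,0,0.1,0,-0.007,0.015,0.7],[0,0,0.1,0,-0.007,0.035,0.7],[0,0,0.1,0,-0.007,0.055,0.7],[0,0,0.1,0,-0.007,0.063,0.7],[0,0,0.1,0,-0.007,0.063,0.7]]

```text
time_s: 40.35
position: [0.4465, -0.0969, 0.0642]
ee_rot: [3.141, -0.001, 3.096]
force: [-0.5, -0.1, -0.8]
finger_gap: 0.569
```

Request:
drive_tool:
  moves:
    - [[0,0,0,0,0,0.01,0.7],[0,0,0,0,0,0.022,0.7],[0,0,0,0,0,0.033,0.7],[0,0,0,0,0,0.039,0.7],[0,0,0,0,0,0.039,0.7]]

```text
time_s: 40.85
position: [0.4461, -0.0972, 0.0245]
ee_rot: [3.141, -0.001, 3.095]
force: [-0.3, -0.3, -1.0]
finger_gap: 0.568
```

Request:
drive_tool:
  moves:
    - [[0,0,0,0,0,0.001,0.7],[0,0,0,0,0,0.002,0.7],[0,0,0,0,0,0.002,0.7]]

```text
time_s: 41.15
position: [0.4467, -0.0976, 0.0235]
ee_rot: [-3.141, 0.001, 3.095]
force: [-0.4, -0.0, -1.3]
finger_gap: 0.571
```

Request:
drive_tool:
  moves:
    - [[0,0,0,0,0,0.001,0.7],[0,0,0,0,0,0.003,0.7],[0,0,0,0,0,0.003,0.7]]

```text
time_s: 41.45
position: [0.4464, -0.0974, 0.0201]
ee_rot: [3.141, -0.0, 3.095]
force: [-0.5, -0.6, -2.2]
finger_gap: 0.57
```

Request:
drive_tool:
  moves:
    - [[0,0,0,0,0,0,0.4],[0,0,0,0,0,0,0.3],[0,0,0,0,0,0,0.25],[0,0,0,0,0,0,0.25]]

```text
time_s: 41.85
position: [0.4466, -0.0975, 0.0203]
ee_rot: [-3.141, 0.0, 3.095]
force: [0.6, 0.0, -0.5]
finger_gap: 0.742
```

Request:
drive_tool:
  moves:
    - [[0,0,0,0,0,-0.02,0.25],[0,0,0,0,0,-0.06,0.25],[0,0,0,0,0,-0.1,0.25],[0,0,0,0.03,0,-0.15,0.25],[0,0,0,0.07,-0.03,-0.2,0.25]]

```text
time_s: 42.35
position: [0.3915, -0.1131, 0.2016]
ee_rot: [-3.142, 0.001, 3.098]
force: [0.9, -1.2, 0.3]
finger_gap: 0.754
```

Request:
drive_tool:
  moves:
    - [[0,0,0,0,-0.04,-0.03,0],[0,0,0,0,-0.08,-0.06,0],[0,0,0,0,-0.08,-0.08,0],[0,0,0,0,-0.08,-0.08,0],[0,0,0,0,-0.08,-0.08,0]]

```text
time_s: 42.85
position: [0.3877, -0.1936, 0.2791]
ee_rot: [3.141, -0.0, 3.095]
force: [1.3, -0.8, -0.1]
finger_gap: 1.0
```

```bash
python3 b.py w24; cat > c.py <<'E'
from h import *
import sys
st=read_state();p=capture('wrist');X,uv=cloud(p,st);c=p['color'][uv[:,1],uv[:,0]].astype(int)
k=(X[:,0]>.33)&(X[:,0]<.72)&(X[:,1]<-.19)&(X[:,1]>-.47)
for z0,z1 in((.082,.11),(.05,.08)):
    Z=X[k&(X[:,2]>z0)&(X[:,2]<z1)]
    if len(Z)>5: print(z0,len(Z),np.median(Z,0),Z.min(0),Z.max(0),cv2.minAreaRect((Z[:,:2]*1000).astype(np.float32)))
t=capture('top');save(cv2.resize(t['color'][150:280,290:480],None,fx=4,fy=4),sys.argv[1])
X,uv=cloud(t)
k=(X[:,0]>.33)&(X[:,0]<.72)&(X[:,1]<-.19)&(X[:,1]>-.47)
for z0,z1 in((.082,.11),(.05,.08)):
    Z=X[k&(X[:,2]>z0)&(X[:,2]<z1)]
    if len(Z)>5: print('top',z0,len(Z),np.median(Z,0),cv2.minAreaRect((Z[:,:2]*1000).astype(np.float32)))
E
python3 c.py t3.png
```

```text
[ 0.38766823 -0.19364587  0.27907918] 0.9999757514764775 [ 1.26695113 -0.7527192  -0.14647606]
0.082 90 [ 0.51896777 -0.31245791  0.09413007] [ 0.50753987 -0.31950492  0.08218769] [ 0.52968651 -0.31076055  0.09763306] ((518.3883666992188, -315.3372802734375), (7.837119102478027, 22.206411361694336), 86.56537628173828)
0.05 11025 [ 0.46176883 -0.30448165  0.06650414] [ 0.39489163 -0.39217904  0.05002915] [ 0.64644477 -0.24911839  0.07974541] ((521.323974609375, -321.1289367675781), (132.2141876220703, 247.32736206054688), 87.0754165649414)
top 0.082 152 [ 0.519055   -0.31939812  0.09560904] ((520.4805908203125, -319.8686828613281), (17.22948455810547, 76.648193359375), 87.04104614257812)
top 0.05 3098 [ 0.52269995 -0.32095192  0.06679448] ((521.4661865234375, -321.4481201171875), (135.1533660888672, 243.6839141845703), 87.59004211425781)
```

View pics/w24.png

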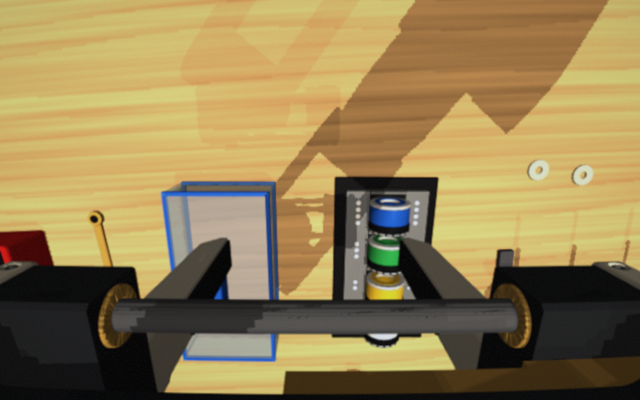

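View pics/t3.png

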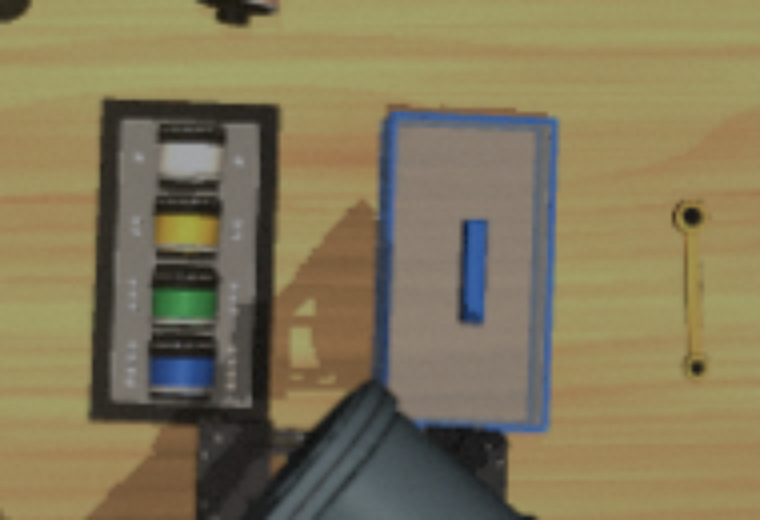

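All four spools are in their pockets and the cover is where I left it: (0.521, −0.321), yaw −2.9°, unchanged. I'll check the spool heights, then fetch the cover.

```bash
cat > d.py <<'E'
from h import *
t=capture('top');X,uv=cloud(t)
for x,y in((.6139,-.1052),(.559,-.1025),(.504,-.0999),(.4491,-.0972)):
    Z=X[(abs(X[:,0]-x)<.035)&(abs(X[:,1]-y)<.03)&(X[:,2]>.045)]
    print(len(Z),np.percentile(Z,[5,50,95],axis=0).round(4).tolist())
E
python3 d.py; python3 go.py 0.521 -0.321 0.15 177.1
```

```text
194 [[0.5972, -0.128, 0.0464], [0.6158, -0.106, 0.0556], [0.6339, -0.0869, 0.0639]]
193 [[0.5408, -0.1242, 0.0473], [0.5594, -0.1021, 0.0561], [0.578, -0.0832, 0.0629]]
197 [[0.4843, -0.1232, 0.0473], [0.5031, -0.1011, 0.0554], [0.5218, -0.0796, 0.0629]]
257 [[0.4176, -0.1225, 0.0478], [0.4414, -0.1038, 0.0575], [0.4661, -0.0789, 0.408]]
rot [ 0.1  -0.12  0.29] shift [-0.1395 -0.1222  0.1278] q [-0.72  0.01  1.68  0.    1.45 -2.25]
```

Request:
drive_tool:
  moves:
    - [[0,0,0,-0.035,-0.03,0.02,0],[0,0,0,-0.07,-0.06,0.04,0],[0,0,0,-0.105,-0.09,0.07,0],[0,0,0,-0.14,-0.12,0.1,0],[0,0,0,-0.14,-0.122,0.12,0]]

```text
time_s: 43.55
position: [0.5243, -0.3241, 0.1564]
ee_rot: [3.141, -0.0, 3.095]
force: [0.7, -0.2, 0.7]
finger_gap: 0.999
```

Request:
drive_tool:
  moves:
    - [[0,0,0,0,0,0,0],[0,0,0,0,0,0,0]]

```text
time_s: 43.75
position: [0.5214, -0.3211, 0.1587]
ee_rot: [3.139, -0.003, 3.096]
force: [-0.1, -0.6, 1.2]
finger_gap: 0.996
```

```bash
python3 b.py w25; python3 c.py t4.png; python3 go.py 0.521 -0.321 0.072 177.1
```

```text
[ 0.52141893 -0.32111306  0.15865213] 0.9959976207201415 [-0.10544627 -0.63711258  1.16190936]
0.082 2194 [ 0.51646692 -0.32014318  0.09604994] [ 0.48013874 -0.32992165  0.08309465] [ 0.55998139 -0.31055925  0.09858975] ((519.993896484375, -320.1725158691406), (15.636752128601074, 79.60359191894531), 87.09436798095703)
0.05 38830 [ 0.48224264 -0.31810968  0.06627942] [ 0.39453366 -0.39053051  0.06343447] [ 0.61147239 -0.2489166   0.07981788] ((503.5305480957031, -319.4505615234375), (132.17430114746094, 212.10208129882812), 87.12416076660156)
top 0.082 10 [ 0.48547194 -0.32201926  0.09749349] ((485.53314208984375, -320.86328125), (9.790698051452637, 6.093780517578125), 89.07789611816406)
top 0.05 1752 [ 0.48505535 -0.32412519  0.06682088] ((519.9950561523438, -321.37896728515625), (133.6251678466797, 246.02020263671875), 87.34636688232422)
rot [-0.1   0.12  0.26] shift [0.0016 0.0011 0.0897] q [-0.73  0.41  1.46  0.    1.27 -2.26]
```

View pics/w25.png

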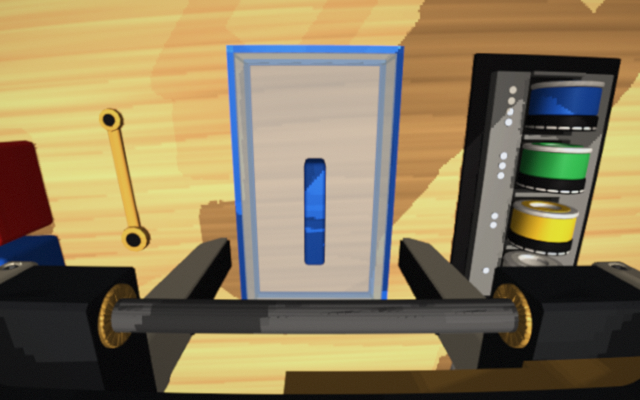

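The bar measures (0.520, −0.320) at −2.9°, centred between the fingers. I'll descend and grip.

Request:
drive_tool:
  moves:
    - [[0,0,0.2,0.001,0.001,0.025,0],[0,0,0.2,0.001,0.001,0.05,0],[0,0,0.2,0.001,0.001,0.07,0],[0,0,0.2,0.001,0.001,0.082,0.4],[0,0,0.2,0.001,0.001,0.082,0.6]]

```text
time_s: 44.4
position: [0.5205, -0.3206, 0.0774]
ee_rot: [3.141, -0.001, 3.092]
force: [-0.2, 0.5, 0.6]
finger_gap: 0.874
```

Request:
drive_tool:
  moves:
    - [[0,0,0,0,0,0,0.6],[0,0,0,0,0,0,0.6]]

```text
time_s: 44.6
position: [0.5219, -0.322, 0.0793]
ee_rot: [-3.14, 0.002, 3.091]
force: [-0.4, -0.2, -1.1]
finger_gap: 0.704
```

Request:
drive_tool:
  moves:
    - [[0,0,0,0,0.001,0.004,0.7],[0,0,0,0,0.001,0.007,0.7],[0,0,0,0,0.001,0.007,1],[0,0,0,0,0.001,0.007,1],[0,0,0,0,0.001,0.007,1]]
  squeeze: 35

```text
time_s: 45.1
position: [0.5212, -0.3204, 0.0706]
ee_rot: [3.142, -0.0, 3.091]
force: [0.1, 0.5, -1.0]
finger_gap: 0.273
```

Request:
drive_tool:
  moves:
    - [[0,0,0,0,0,0,1],[0,0,0,0,0,0,1],[0,0,0,0,0,0,1],[0,0,0,0,0,0,1],[0,0,0,0,0,0,1]]

```text
time_s: 45.6
position: [0.5212, -0.3205, 0.0707]
ee_rot: [-3.141, 0.0, 3.091]
force: [0.1, -0.7, -0.8]
finger_gap: 0.164
```

```bash
python3 b.py w26
```

```text
[ 0.52123412 -0.32054442  0.07066607] 0.16425470264045627 [ 0.10683747 -0.69515953 -0.77967682]
```

Request:
drive_tool:
  moves:
    - [[0,0,0,0,0,-0.01,1],[0,0,0,0,0,-0.03,1],[0,0,0,0,0,-0.055,1],[0,0,0,0,0,-0.08,1],[0,0,0,0,0,-0.105,1]]

```text
time_s: 46.15
position: [0.5207, -0.3197, 0.1764]
ee_rot: [3.14, -0.001, 3.091]
force: [0.4, 0.1, -3.4]
finger_gap: 0.175
```

Request:
drive_tool:
  moves:
    - [[0,0,0,0,0.01,0,1],[0,0,0,0,0.035,0,1],[0,0,0,0,0.07,0,1],[0,0,0,0,0.105,0,1],[0,0,0,0,0.14,0,1]]

```text
time_s: 46.65
position: [0.5269, -0.1779, 0.1738]
ee_rot: [3.14, -0.003, 3.091]
force: [0.4, 0.9, -4.0]
finger_gap: 0.169
```

```bash
python3 go.py 0.532 -0.1014 0.165 177.15
```

```text
rot [ 0.11 -0.16 -0.05] shift [-0.0013  0.0767  0.009 ] q [-0.53  0.31  1.58  0.    1.26 -2.05]
```

Request:
drive_tool:
  moves:
    - [[0,0,0,-0.001,0.03,0,1],[0,0,0,-0.001,0.055,0,1],[0,0,0,-0.001,0.07,0,1],[0,0,0,-0.001,0.076,0,1],[0,0,0,-0.001,0.076,0,1]]

```text
time_s: 47.15
position: [0.5327, -0.1041, 0.1751]
ee_rot: [3.142, -0.001, 3.092]
force: [0.3, -0.5, -4.1]
finger_gap: 0.173
```

Request:
drive_tool:
  moves:
    - [[0,0,0,0,0,0,1],[0,0,0,0,0,0,1],[0,0,0,0,0,0,1]]

```text
time_s: 47.45
position: [0.533, -0.1057, 0.1755]
ee_rot: [-3.141, -0.0, 3.09]
force: [0.0, -1.8, -3.4]
finger_gap: 0.171
```

```bash
python3 b.py w27; python3 go.py 0.532 -0.1014 0.11 177.15;  cat > e.py <<'E'
from h import *
import sys
st=read_state();p=capture('wrist');X,uv=cloud(p,st)
print(st['position'])
z0,z1=map(float,sys.argv[1:3])
k=(X[:,0]>.36)&(X[:,0]<.7)&(abs(X[:,1]+.1)<.1)
Z=X[k&(X[:,2]>z0)&(X[:,2]<z1)];print(len(Z),np.median(Z,0),cv2.minAreaRect((Z[:,:2]*1000).astype(np.float32)))
E
python3 e.py 0.15 0.172
```

```text
[ 0.5330105  -0.10567067  0.17550455] 0.1707903847499929 [ 0.02754217 -1.77753853 -3.4413691 ]
rot [-0.01 -0.   -0.1 ] shift [0.0012 0.0041 0.0655] q [-0.4   0.28  1.62 -0.    1.25 -1.92]
[ 0.53299112 -0.10554083  0.17551794]
57177 [ 0.46490087 -0.1005317   0.17104676] ((513.4215087890625, -104.10652923583984), (132.1355743408203, 209.23890686035156), 86.9696273803711)
```

View pics/w27.png

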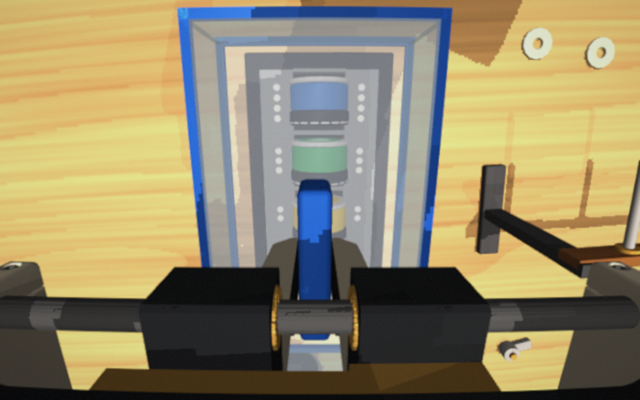

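The cover's centre is about 4 mm short in y and x agrees. I'll correct that and lower partway, keeping the rim above the insert.

Request:
drive_tool:
  moves:
    - [[0,0,-0.2,0.001,0.004,0,1],[0,0,-0.2,0.001,0.004,0.01,1],[0,0,-0.2,0.001,0.004,0.03,1],[0,0,-0.2,0.001,0.004,0.05,1],[0,0,-0.2,0.001,0.004,0.06,1]]

```text
time_s: 48.05
position: [0.5309, -0.1, 0.1133]
ee_rot: [3.14, -0.003, 3.095]
force: [-0.5, 0.4, -4.7]
finger_gap: 0.17
```

Request:
drive_tool:
  moves:
    - [[0,0,0,0,0,0,1],[0,0,0,0,0,0,1],[0,0,0,0,0,0,1]]

```text
time_s: 48.35
position: [0.533, -0.1009, 0.1166]
ee_rot: [-3.141, 0.002, 3.095]
force: [-0.1, 0.3, -3.8]
finger_gap: 0.169
```

```bash
python3 b.py w28; python3 e.py 0.095 0.12;python3 go.py 0.532 -0.1014 0.0775 177.15
```

```text
[ 0.53297914 -0.10093094  0.11655548] 0.16863507913087783 [-0.08211122  0.30147922 -3.83444081]
[ 0.5329783  -0.10092881  0.1166307 ]
62785 [ 0.46450367 -0.09727552  0.11210932] ((513.63037109375, -99.4178237915039), (131.9872283935547, 209.11688232421875), 87.39815521240234)
rot [-0.04  0.1   0.17] shift [ 0.0009 -0.0005  0.039 ] q [-0.39  0.33  1.7  -0.    1.11 -1.92]
```

View pics/w28.png

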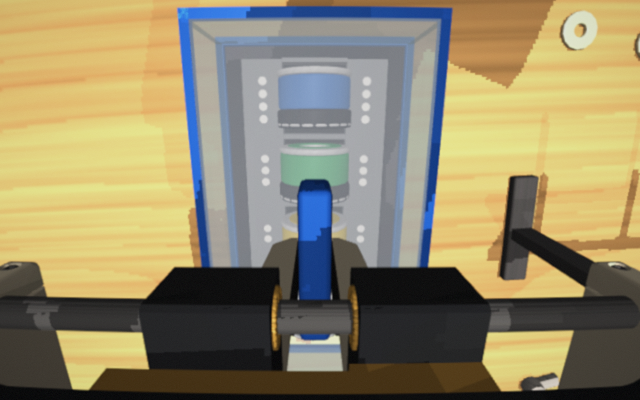

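Within about 1 mm of the tray centre, against 5 mm of slack. I'll shift y by −1 mm and lower it while watching the force.

Request:
drive_tool:
  moves:
    - [[0,0,0,0.001,-0.001,0.004,1],[0,0,0,0.001,-0.001,0.009,1],[0,0,0,0.001,-0.001,0.014,1],[0,0,0,0.001,-0.001,0.019,1],[0,0,0,0.001,-0.001,0.019,1]]

```text
time_s: 48.95
position: [0.5304, -0.1013, 0.0955]
ee_rot: [3.141, -0.002, 3.095]
force: [-0.1, 0.2, -3.9]
finger_gap: 0.17
```

Request:
drive_tool:
  moves:
    - [[0,0,0,0,0,0.003,1],[0,0,0,0,0,0.006,1],[0,0,0,0,0,0.009,1],[0,0,0,0,0,0.009,1]]

```text
time_s: 49.35
position: [0.5309, -0.1015, 0.0871]
ee_rot: [3.141, -0.001, 3.095]
force: [-0.6, -0.3, -2.8]
finger_gap: 0.169
```

Request:
drive_tool:
  moves:
    - [[0,0,0,0,0,0.003,1],[0,0,0,0,0,0.006,1],[0,0,0,0,0,0.008,1],[0,0,0,0,0,0.008,1]]

```text
time_s: 49.75
position: [0.5309, -0.1015, 0.0792]
ee_rot: [3.141, -0.001, 3.095]
force: [-0.6, -0.2, -3.1]
finger_gap: 0.169
```

The rim has passed the insert without contact. Now the last 2–3 mm.

Request:
drive_tool:
  moves:
    - [[0,0,0,0,0,0.001,1],[0,0,0,0,0,0.002,1],[0,0,0,0,0,0.003,1],[0,0,0,0,0,0.003,1]]

```text
time_s: 50.15
position: [0.5313, -0.1016, 0.0766]
ee_rot: [-3.142, 0.0, 3.095]
force: [-0.0, 0.5, -3.8]
finger_gap: 0.169
```

Request:
drive_tool:
  moves:
    - [[0,0,0,0,0,0.001,1],[0,0,0,0,0,0.0015,1],[0,0,0,0,0,0.0015,1]]

```text
time_s: 50.45
position: [0.5313, -0.1016, 0.0766]
ee_rot: [-3.141, 0.001, 3.095]
force: [-3.7, 1.4, 8.9]
finger_gap: 0.173
```

Contact at the flange height, with the same signature as when I set it on the counter. I'll release, go up and check.

Request:
drive_tool:
  moves:
    - [[0,0,0,0,0,0,0.5],[0,0,0,0,0,0,0.4],[0,0,0,0,0,0,0.4],[0,0,0,0,0,0,0.4],[0,0,0,0,0,0,0.4]]

```text
time_s: 50.95
position: [0.5312, -0.1016, 0.075]
ee_rot: [3.142, -0.0, 3.095]
force: [0.4, 0.8, 1.2]
finger_gap: 0.551
```

Request:
drive_tool:
  moves:
    - [[0,0,0,0,0,-0.02,0.4],[0,0,0,0,0,-0.06,0.4],[0,0,0,0,0,-0.1,0.4],[0,0,0,0.03,0,-0.15,0.3],[0,0,0,0.07,0,-0.2,0.3]]

```text
time_s: 51.45
position: [0.4748, -0.0991, 0.2591]
ee_rot: [-3.141, 0.001, 3.095]
force: [0.4, -0.2, -0.5]
finger_gap: 0.686
```

Request:
drive_tool:
  moves:
    - [[0,0,0,0.04,0,-0.01,0.3],[0,0,0,0.07,0,-0.01,0.3],[0,0,0,0.07,0,-0.01,0.3],[0,0,0,0.07,0,-0.01,0.3]]

```text
time_s: 51.85
position: [0.405, -0.0958, 0.2679]
ee_rot: [-3.141, 0.002, 3.094]
force: [-0.8, 0.3, 1.0]
finger_gap: 0.696
```

```bash
python3 b.py w29; python3 e.py 0.06 0.08; python3 e.py 0.085 0.12; cat > f.py <<'E'
from h import *
t=capture('top');save(t['color'],'t9.png');save(cv2.resize(t['color'][150:280,260:420],None,fx=4.5,fy=4.5),'t9c.png')
s=capture('scene');save(cv2.resize(s['color'][130:260,240:400],None,fx=4.5,fy=4.5),'s9c.png');save(s['color'],'s9.png')
# height of top plate by quadrant from wrist
st=read_state();p=capture('wrist');X,uv=cloud(p,st)
for P,n in((X,'wrist'),(cloud(t)[0],'top')):
  for sx in(-1,1):
    for sy in(-1,1):
        d=P[:,:2]-np.array([.5315,-.1012]);c,s_=np.cos(-.048),np.sin(-.048)
        a=d[:,0]*c+d[:,1]*s_; b=-d[:,0]*s_+d[:,1]*c
        k=(a*sx>60)&(0>1)|((a*sx>.06)&(a*sx<.11)&(b*sy>.03)&(b*sy<.058)&(P[:,2]>.05)&(P[:,2]<.1))
        print(n,sx,sy,k.sum(),np.median(P[k,2]).round(4) if k.any() else None)
E
python3 f.py
```

```text
[ 0.40500659 -0.09579786  0.26788973] 0.6964393143123158 [-0.81687647  0.28036418  1.04433766]
[ 0.40549059 -0.09588075  0.26761189]
14894 [ 0.48739218 -0.09948632  0.07234595] ((530.8798828125, -100.97726440429688), (132.20640563964844, 246.4695281982422), 87.24327087402344)
[ 0.40571691 -0.09589502  0.26738862]
592 [ 0.5095778  -0.10016272  0.10193556] ((513.6298217773438, -100.39063262939453), (15.070273399353027, 47.30384826660156), 87.343505859375)
wrist -1 -1 984 0.0724
wrist -1 1 986 0.0722
wrist 1 -1 454 0.0724
wrist 1 1 448 0.0723
top -1 -1 140 0.0729
top -1 1 85 0.0725
top 1 -1 148 0.0729
top 1 1 148 0.0726
```

View pics/w29.png

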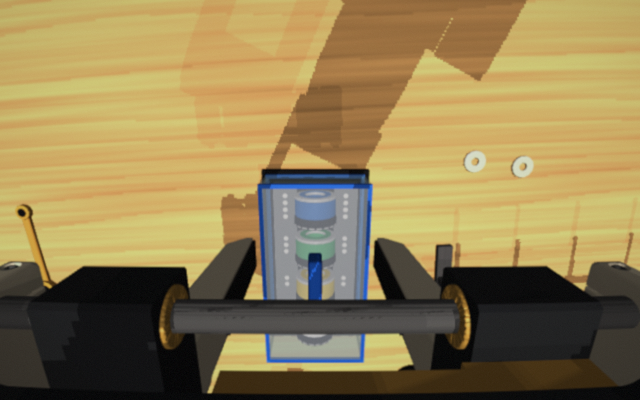

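View pics/t9c.png

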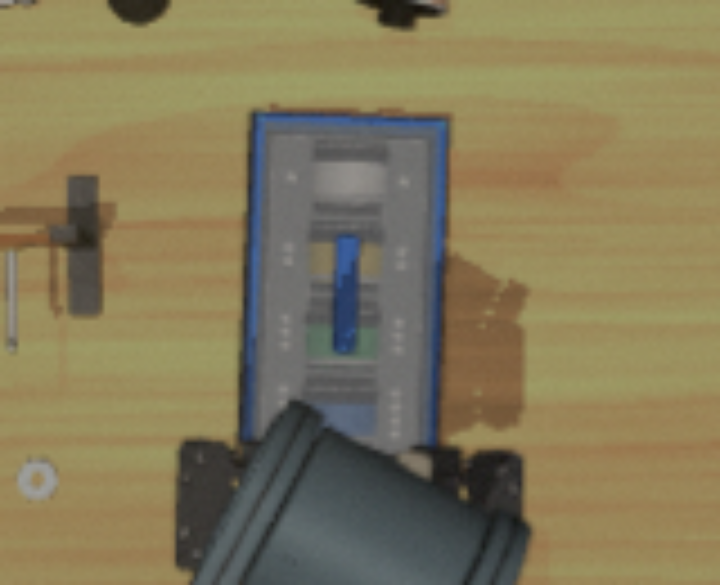

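View pics/s9c.png

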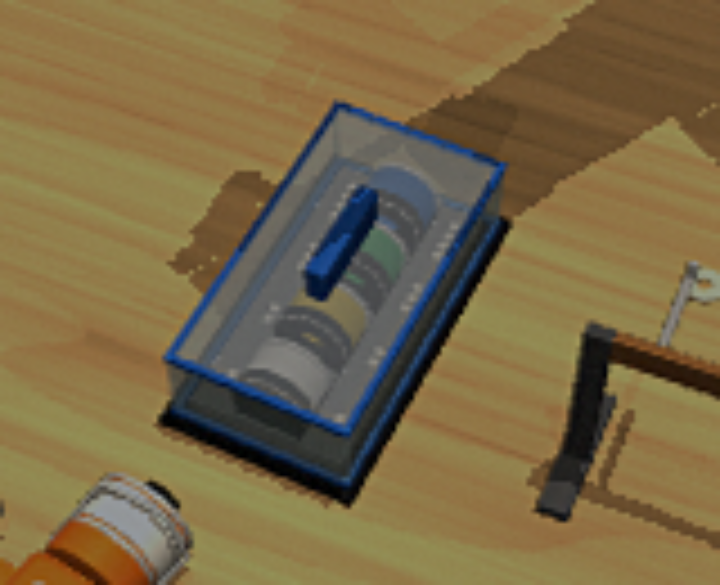

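View pics/s9.png

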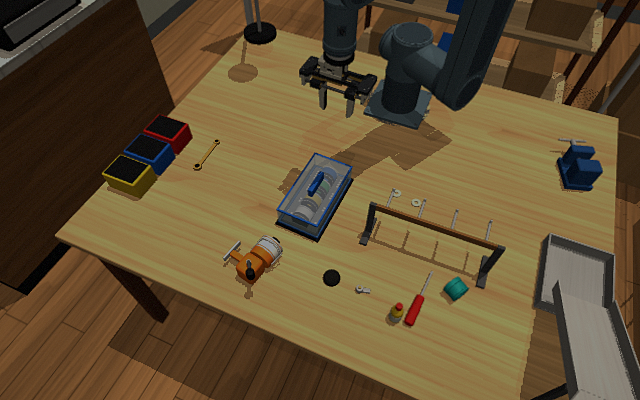

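The cover's top is at 72–73 mm at all four corners, which matches 6 + 66 mm, so it is fully down. I'll take a last look after a short wait, then hand in.

Request:
drive_tool:
  moves:
    - [[0,0,0,0,0,0,0.3],[0,0,0,0,0,0,0.3],[0,0,0,0,0,0,0.3],[0,0,0,0,0,0,0.3],[0,0,0,0,0,0,0.3]]

```text
time_s: 52.65
position: [0.405, -0.0957, 0.2675]
ee_rot: [-3.142, 0.0, 3.095]
force: [0.0, -0.5, -0.2]
finger_gap: 0.698
```

```bash
python3 e.py 0.06 0.08; python3 -c "
from bench import *
print(read_state()['time_s']); print(close_job())"
```

```text
[ 0.40496511 -0.09567216  0.26751968]
14890 [ 0.48677821 -0.09956732  0.07237334] ((530.317626953125, -100.89937591552734), (132.1983184814453, 244.86593627929688), 87.27615356445312)
52.7
the job is handed in; nothing more can be done
None
```

The job is done and handed in at 52.7 s of the 210 s allowed. I stood the cover on the bare counter beside the tray. I then laid white, yellow, green and blue in pockets 1 to 4 in that order, put the cover back and let go. All four colours were present, and I left the turquoise look-alike where it lay.

- **Spools:** before the cover went back, all four sat in their own pockets at the same height.
- **Cover:** its top measured 72–73 mm at all four corners, where fully down on the flange is 72 mm. It is centred on the tray to about 1 mm.
- **Robot and bystanders:** the gripper is clear of everything. In the last pictures the other items look unmoved, though I did not measure each one.
- **Knock to the cover:** the cover was where I had left it when I came back for it, so none seems to have happened.
- **Failed checks:** none failed at the end. My first grips on the cover's bar and on the white spool were 5–10 mm too high, so I redid both lower before lifting.

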